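# Unload the guarded bottle shaker

### The job

The shaking run is over. Open the shaker's guard door wide: it stops slightly ajar on a hidden sprung catch, which must be pushed down through the gap while the door is pulled past it. Then slide the clamp jaw all the way out and stand every bottle upright in the clear basket. When the shaker is empty push the jaw fully home, shut the guard door completely so that the catch snaps in again, and leave the other things on the bench where they are.

Things in the scene. Friction and masses are not known exactly. Their poses are not given: they have to be found in the camera images.
- shaker: the bench shaker, fixed: white, 271 x 250 mm overall, clear side walls, open at the top. Origin on the bench under the chamber's middle; -x points out through the door, z up. In this frame, mm: deck z = 45; side walls y = +-117..123, x = -58..112, top z = 152; drive housing x = 112..186, top z = 180 with its knob; fixed jaw x = 62..74, y = -110..72, top z = 110; bottles in a row along y at x = 35
- door (a joint): opening angle of the guard door about its upright hinge, rad: 0 shut, 1.75 fully open (a stop), at the start 0 to 0.12; positive is anticlockwise seen from above. The catch stops it at about 0.25 until pushed down. Light friction (0.08 N m), stays where it is left
- door_hinge (a point): point on the door's upright hinge axis at the height of the door's top edge (153 mm above the bench), at shaker x = -62, y = -121 mm. The door is a flat panel 8 mm thick (the axis lies in its middle plane) and 241 mm wide, 49 to 153 mm above the bench; upper 40 mm white, clear window below. Shut, it runs along shaker +y from here; its free edge swings out to shaker -x
- door_edge (a point): top corner of the door at its free edge: in the panel's middle plane, 241 mm from the hinge axis, 153 mm above the bench
- door_handle (a point): middle of the door's handle: a level round steel bar 11 mm thick and 90 mm long, parallel to the door, its centre line 35 mm in front of the door's outer face, 165 mm from the hinge axis, 127 mm above the bench; two 8 mm studs 38 mm either side of the middle hold it to the door
- catch (a joint): how far the catch arm is pushed down, rad: 0 up (engaged), 0.25 fully down (a stop); above about 0.09 its nose is clear of the fixed steel strike. It springs back up; pushing it down at the pad takes about 2 N at first, 5 N at the end. As the door is pushed shut a ramp on the nose leads it under the strike and it snaps up by itself
- catch_pad (a point): top of the ribbed pressing pad on the grey catch arm inside the door, 204 mm from the hinge axis, 44 mm behind the door's inner face, 28 mm below its top edge. The arm, 14 mm wide, reaches from the door 100 mm inwards and moves with the door; its pivot is 34 mm nearer the door than the pad, which sinks 9 mm. At 0.25 rad door opening the gap is open from above, 55 mm wide at the free edge
- strike (a point): the fixed steel strike that stops the catch's nose: a lug 6 x 31 x 12 mm inside the side wall at the door's free edge, top 139 mm above the bench; this point is its middle. With the door stopped at 0.25 rad the strike stands 32 mm beyond the pad, seen from the door
- jaw (a joint): how far the sliding clamp jaw is out, m: 0 home (clamping), 0.060 fully out towards the door side (a stop). Friction brake, about 6 N; stays where it is left. The shut door blocks it
- jaw_grip (a point): middle of the jaw's handle: a level round steel bar 11 mm thick, 100 mm long, along the shaker's y, 35 mm in front of the jaw's outer face, 119 mm above the bench; two 8 mm posts 42 mm either side of the middle. The jaw is an aluminium bar 182 mm long and 16 mm thick, 55 to 105 mm above the bench; its lip, top 139 mm above the bench, reaches over the bottles' shoulders while it is home
- bottle_0: a white round plastic bottle, 52 mm in diameter and 110 mm high, 0.2 kg, with a screw cap 37 mm in diameter that takes up the top 15 mm (95 to 110 mm above its foot); shoulder from 77 to 94 mm, where it narrows from 52 to 29 mm. Origin: centre of its underside, z up. It starts clamped on the shaker's deck, in one of three places 66 mm apart. May be absent
- bottle_1: a white round plastic bottle, 52 mm in diameter and 110 mm high, 0.2 kg, with a screw cap 37 mm in diameter that takes up the top 15 mm (95 to 110 mm above its foot); shoulder from 77 to 94 mm, where it narrows from 52 to 29 mm. Origin: centre of its underside, z up. It starts clamped on the shaker's deck, in one of three places 66 mm apart. May be absent
- bottle_2: a white round plastic bottle, 52 mm in diameter and 110 mm high, 0.2 kg, with a screw cap 37 mm in diameter that takes up the top 15 mm (95 to 110 mm above its foot); shoulder from 77 to 94 mm, where it narrows from 52 to 29 mm. Origin: centre of its underside, z up. It starts clamped on the shaker's deck, in one of three places 66 mm apart. May be absent
- basket: the clear frosted plastic basket, loose, 147 mm (x) by 212 mm (y) over the rim and 66 mm high; flat inside floor 112 x 174 mm, 2 mm above the bench; three bottles fit side by side along y, 58 mm apart. Origin: centre of its underside, z up
- pail: bystander: yellow plastic pail, 104 mm wide, 94 mm high, origin at the centre of its underside; leave it alone
- tape: bystander: roll of masking tape lying flat, 100 mm wide, 25 mm high, origin at the centre of its underside; leave it alone

How it is judged:
On the way, in this order (a step that is already met when the one before it is completed fails the run):
1. the catch is pushed down while the door passes it (value of joint catch above 0.06 rad and value of joint door between 0.27 and 0.5 rad).
2. the guard door stands wide open, the jaw still home (value of joint door above 1 rad and value of joint jaw below 0.01 m), for 0.2 s.
3. the clamp jaw is slid out at least 50 mm (value of joint jaw above 0.05 m), for 0.2 s.
4. every bottle stands upright in the basket (x of bottle_0 in the frame of basket between -0.045 and 0.045 m and y of bottle_0 in the frame of basket between -0.075 and 0.075 m and z of each of bottle_0, bottle_1, bottle_2 in the frame of basket below 0.015 m and angle between each of bottle_0, bottle_1, bottle_2's own z axis and vertical below 0.15 rad and x of bottle_1 in the frame of basket between -0.045 and 0.045 m and y of bottle_1 in the frame of basket between -0.075 and 0.075 m and x of bottle_2 in the frame of basket between -0.045 and 0.045 m and y of bottle_2 in the frame of basket between -0.075 and 0.075 m and linear speed of each of bottle_0, bottle_1, bottle_2 below 0.02 m/s and value of joint jaw above 0.03 m), for 0.3 s.
5. the jaw is pushed home again while the door is still open (value of joint jaw below 0.004 m and value of joint door above 0.6 rad), for 0.2 s.
At the end, for the whole second after the job is handed in: every bottle present stands upright (within 0.15 rad) and at rest on the basket's floor; the jaw is home within 4 mm; the door is shut within 0.03 rad with the catch arm up again (x of bottle_0 in the frame of basket between -0.045 and 0.045 m and y of bottle_0 in the frame of basket between -0.075 and 0.075 m and z of each of bottle_0, bottle_1, bottle_2 in the frame of basket below 0.015 m and angle between each of bottle_0, bottle_1, bottle_2's own z axis and vertical below 0.15 rad and x of bottle_1 in the frame of basket between -0.045 and 0.045 m and y of bottle_1 in the frame of basket between -0.075 and 0.075 m and x of bottle_2 in the frame of basket between -0.045 and 0.045 m and y of bottle_2 in the frame of basket between -0.075 and 0.075 m and linear speed of each of bottle_0, bottle_1, bottle_2 below 0.02 m/s and value of joint jaw below 0.004 m and value of joint each of door, catch below 0.03 rad); the robot touches nothing.
It fails at once if the pail is pushed more than 30 mm from its place (distance of pail from where it was at the start of the episode above 0.03 m).
It fails at once if the roll of tape is pushed more than 30 mm from its place (distance of tape from where it was at the start of the episode above 0.03 m).
Of bottle_0, bottle_1, bottle_2 only 2 to 3 are there at a start; the rules pass over those that are not, and their reading is None.
At some moment in a run one of basket may be knocked a few centimetres aside while the robot is not near it.
It also fails if it takes over 210 s, if anything falls off the work surface, if the arm or the gripper's body presses on something with over 40 N, if the wrist force passes 120 N, or if a joint passes its speed limit or range.

### The arm

A 7-joint arm with a two-finger parallel gripper is mounted at the origin on a cart in front of the work surface, level with it; the furniture and walls round the work are solid. World frame = base frame: x ahead of the robot, y to its left, z up, the work surface at z = 0. Lengths are in m, angles in rad, forces in N, time in s.
With the tool pointing down it reaches from about 0.375 to 0.925 m from the base axis. Payload 3.1 kg.
Tool frame: the origin (TCP) lies between the finger pads; the fingertips stand 19 mm ahead of it and the grasp point (between the pads) is the TCP; z points along the fingers, y is the direction in which the jaws open and shut (so a half turn about z gives the same grasp; the last joint's range is limited). The gripper opens to 85 mm and grips with 20 to 120 N. Pads are 22 mm wide; open, the fingers measure 114 mm over their backs; the gripper's body (76 mm by 85 mm) begins 54 mm behind the grasp point. The pads swing forward as they close: fully open they stand 13 mm farther back than shut.
Start: joints at [1.246, 0.383, 0.044, 1.598, -0.018, 1.161, -0.05], TCP at [0.146, -0.633, 0.25] pointing down, gripper open.
Joint ranges: [-2.61, 2.61], [-0.41, 2.15], [-1.48, 1.57], [0, 2.5], [-1.57, 4.71], [0.05, 1.97], [-2.85, 2.85]. Speed limits (rad/s): [2.79, 2.79, 3.14, 3.14, 3.14, 3.14, 3.14].

### API

Orientations are given as a unit quaternion [x, y, z, w].
In Python, from bench import move_ptp, movel, move_j, move_gripper, pause, inverse_kinematics, read_camera, camera_params, MotionError, sign_off, look_for, tip_of, read_time_s, read_qpos, read_joint_vel, read_effort, read_eef_pos, read_tcp_rot, read_ft_force, read_ft_torque, read_finger_gap gives the robot as it stands. Calls block until the motion is done:
- move_ptp(position, orientation): joint-space move of the TCP to a pose.
- movel(position, orientation=None, speed=0.15): straight line of the TCP; orientation=None keeps the orientation; speed is the mean speed in m/s.
- move_j(angles): joint-space move.
- move_gripper(opening, effort=None): finger opening in m; effort is the grip in N (None keeps the last); returns when the fingers have stopped.
- pause(seconds).
- inverse_kinematics(position, orientation): joint angles nearest the present ones, or None.
- read_camera(name): name is "scene" or "top" or "wrist"; returns the picture (400x640x3 uint8, red, green, blue); there is no depth.
- camera_params(name): a dict with "K" (3x3 intrinsics, pixels), "camera_from_world" (4x4, takes a point from world to camera coordinates). Camera axes: x right, y down, z forward; pixel columns grow to the right and rows downward; lengths in m; the calibration is good to about 2 mm. The wrist camera is an equidistant fisheye: a pixel r from the principal point sees the ray r / f radians off the axis. A picture is of the moment at which its call begins: read the wrist's pose just before it. camera_params takes no time and is no camera call; for the wrist camera it gives the pose at the moment of the call.
A pose or a line that the arm cannot do raises MotionError and nothing moves.
- sign_off(): hands the job in, once; it reports no verdict.
Trained networks look in the newest picture that a camera, given by its name, has taken for a name from the list of things; names that differ only in an ending like _2 or _b are one class to them, and where a whole thing is asked for, a point or a joint stands for the part that bears it (a point fixed in the world has none). Each returns a list of dicts, best first, with "confidence" (0 to 1); they miss things now and then, are a little off and sometimes report something else, mostly with a low value. They report only what shows in the picture. A call takes as long as a camera call.
- look_for(camera, name): "at" ([column, row] in pixels, amid what is visible of it).
- tip_of(camera, name): "at" ([column, row] in pixels: a listed point, or the origin of a listed thing).
Readings, each from a call of its own:
- read_time_s(): time.
- read_qpos(): joint angles.
- read_joint_vel(): joint speeds.
- read_effort(): joint torques, N m.
- read_eef_pos(): TCP position.
- read_tcp_rot(): TCP orientation.
- read_ft_force(): force on the tool from outside, world axes, zero at the start.
- read_ft_torque(): the same for the moment, N m.
- read_finger_gap(): finger opening in m.
Only numpy, scipy, OpenCV 4.12 (cv2) and the standard library are available. Lean on these libraries where they do the work, as an engineer would, in place of code of your own. Each camera call takes 0.05 s, during which the arm holds its last target.

## Working session

There is one attempt and no reset: what is moved stays moved. The work goes in short steps, each a Python script; the robot and the scene stay as the last script left them, time stands still between calls to the robot, and variables do not carry over. Pictures are saved under pics/ and viewed, and the job is handed in when it is done.

```bash
ls; mkdir -p pics
python3 - <<'E'
from bench import *
import cv2,numpy as np
np.set_printoptions(precision=4,suppress=True)
print(read_time_s(),read_eef_pos(),read_tcp_rot(),read_qpos())
for c in ['scene','top','wrist']:
    im=read_camera(c); cv2.imwrite(f'pics/{c}_0.png',im[:,:,::-1])
    p=camera_params(c); print(c,p['K'],p['camera_from_world'])
    if c!='wrist':
        for n in ['shaker','door_hinge','door_edge','door_handle','catch_pad','strike','jaw_grip','bottle_0','basket','pail','tape']:
            print(n,[(np.round(d['at']),round(d['confidence'],2)) for d in tip_of(c,n)][:4])
E
```

```text
pics
0.0 [ 0.146  -0.6325  0.2489] [ 0.9936  0.1132 -0.0002 -0.0013] [ 1.2462  0.3839  0.0438  1.5996 -0.0179  1.1612 -0.0499]
scene [[461.5863   0.     317.9478]
 [  0.     461.5863 195.7974]
 [  0.       0.       1.    ]] [[-0.4848 -0.8745  0.0165  0.245 ]
 [-0.6725  0.3606 -0.6463  0.4366]
 [ 0.5592 -0.3244 -0.7629  1.1989]
 [ 0.      0.      0.      1.    ]]
shaker [(array([255., 244.]), 0.95)]
door_hinge [(array([240., 178.]), 0.97)]
door_edge [(array([296., 224.]), 0.75)]
door_handle [(array([286., 209.]), 0.66)]
catch_pad [(array([243., 178.]), 0.64), (array([274., 230.]), 0.49), (array([255., 252.]), 0.25)]
strike [(array([284., 228.]), 0.95)]
jaw_grip [(array([258., 206.]), 0.71), (array([298., 224.]), 0.52)]
bottle_0 [(array([231., 219.]), 0.81), (array([255., 250.]), 0.74), (array([244., 238.]), 0.64), (array([378., 250.]), 0.56)]
basket [(array([401., 183.]), 0.88)]
pail [(array([355., 176.]), 0.71)]
tape [(array([378., 249.]), 0.92), (array([403., 184.]), 0.68)]
top [[505.1933   0.     315.7503]
 [  0.     505.1933 194.1373]
 [  0.       0.       1.    ]] [[-0.023  -0.99
[... 201 characters left out ...]
 231.]), 0.6)]
door_handle [(array([270., 198.]), 0.93), (array([433., 196.]), 0.27)]
catch_pad [(array([241., 224.]), 0.66)]
strike [(array([248., 227.]), 0.86), (array([266., 234.]), 0.67), (array([218., 192.]), 0.6)]
jaw_grip [(array([241., 182.]), 0.63)]
bottle_0 [(array([213., 166.]), 0.91), (array([223., 215.]), 0.74), (array([218., 192.]), 0.66)]
basket [(array([433., 195.]), 0.56)]
pail [(array([381., 156.]), 0.71)]
tape [(array([350., 260.]), 0.73)]
wrist [[309.7069   0.     320.5274]
 [  0.     309.7069 201.777 ]
 [  0.       0.       1.    ]] [[ 0.2243 -0.9745  0.0002 -0.6503]
 [-0.9263 -0.2131  0.3107 -0.0407]
 [-0.3027 -0.0699 -0.9505  0.3795]
 [ 0.      0.      0.      1.    ]]
```

Run:
```python
import cv2
a=cv2.imread('pics/top_0.png')[110:300,150:500]
cv2.imwrite('pics/t0z.png',cv2.resize(a,None,fx=2.25,fy=2.25,interpolation=cv2.INTER_CUBIC))
a=cv2.imread('pics/scene_0.png')[130:310,190:460]
cv2.imwrite('pics/s0z.png',cv2.resize(a,None,fx=2.9,fy=2.9,interpolation=cv2.INTER_CUBIC))
```

```text
(no output)
```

View pics/t0z.png

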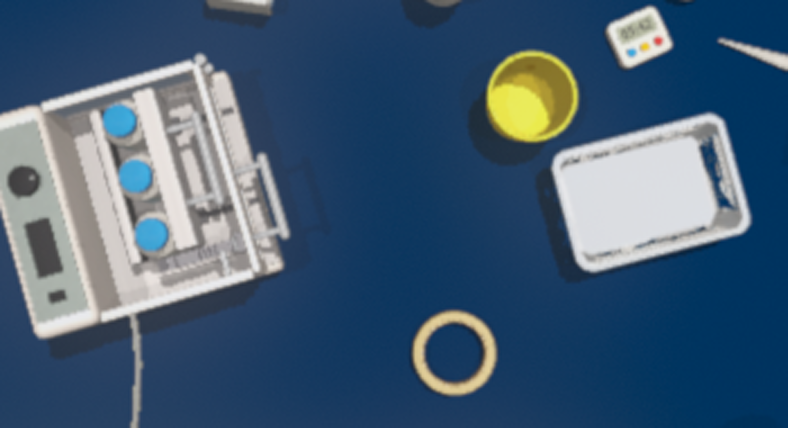

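View pics/s0z.png

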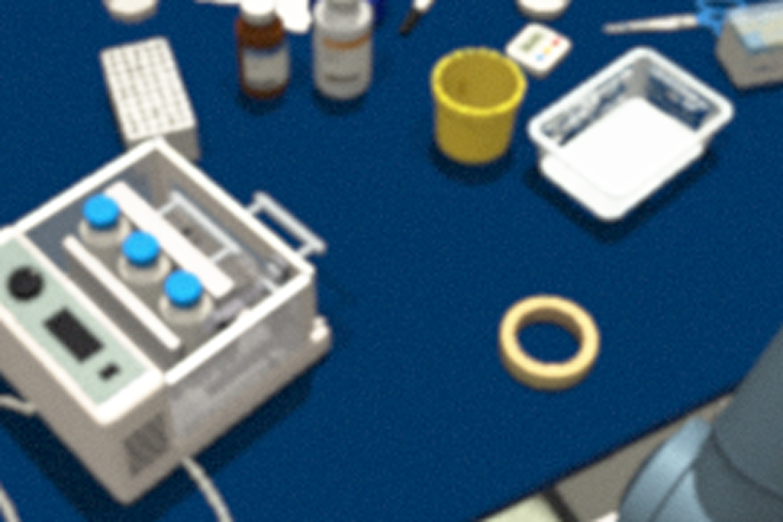

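View pics/top_0.png

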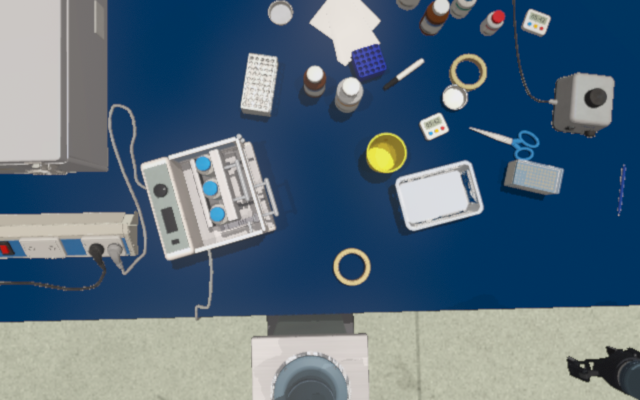

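View pics/scene_0.png

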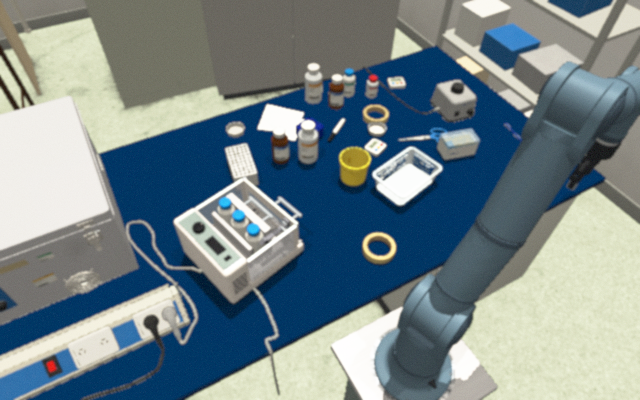

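```bash
cat > h.py <<'E'
from bench import *
import cv2,numpy as np
from scipy.optimize import least_squares
from scipy.spatial.transform import Rotation as R
np.set_printoptions(precision=4,suppress=True)
def proj(c,P,p=None):
    p=p or camera_params(c);T=p['camera_from_world'];q=np.atleast_2d(P)@T[:3,:3].T+T[:3,3]
    u=q@p['K'].T;return u[:,:2]/u[:,2:]
def onplane(c,uv,z):
    p=camera_params(c);T=p['camera_from_world'];Rm=T[:3,:3];o=-Rm.T@T[:3,3]
    d=Rm.T@np.linalg.solve(p['K'],[uv[0],uv[1],1.]);return o+d*(z-o[2])/d[2]
def S2W(s,P):
    P=np.atleast_2d(np.array(P,float));c,n=np.cos(s[2]),np.sin(s[2])
    return np.c_[s[0]+c*P[:,0]-n*P[:,1],s[1]+n*P[:,0]+c*P[:,1],P[:,2]]
def doorpt(a,r,out,z):
    # shaker frame point: r from hinge, out = in front of mid-plane(toward -x when shut)
    # shut: along +y; rotate +a ccw
    d=np.array([-np.sin(a),np.cos(a)]);n=np.array([-np.cos(a),-np.sin(a)])
    p=np.array([-.062,-.121])+r*d+out*n
    return [p[0],p[1],z]
def quat_down(yaw,):  # tool down, tool y at angle yaw (mod pi) in world
    y=np.array([np.cos(yaw),np.sin(yaw),0]);z=np.array([0,0,-1.]);x=np.cross(y,z)
    return R.from_matrix(np.c_[x,y,z]).as_quat()
def save(c,n,crop=None,f=1):
    im=read_camera(c)[:,:,::-1]
    if crop: im=im[crop[1]:crop[3],crop[0]:crop[2]]
    cv2.imwrite(f'pics/{n}.png',cv2.resize(im,None,fx=f,fy=f,interpolation=cv2.INTER_CUBIC))
E
python3 - <<'E'
from h import *
obs=[('scene','hinge',240,178),('scene','edge',296,224),('scene','handle',286,209),('scene','pad',274,230),('scene','strike',284,228),('scene','org',255,244),
('top','hinge',239.8,137),('top','edge',265,231),('top','handle',270,198),('top','pad',241,224),('top','org',232,193)]
def pts(a):
    return dict(hinge=doorpt(a,0,0,.153),edge=doorpt(a,.241,0,.153),handle=doorpt(a,.165,.039,.127),pad=doorpt(a,.204,-.048,.125),org=[0,0,0],strike=[0,0,0])
def res(v):
    P=pts(v[3]);r=[]
    for c,n,u,w in obs:
        if n=='strike':continue
        r+=list((proj(c,S2W(v,P[n]))[0]-[u,w]))
    return np.array(r)
best=None
for y0 in [1.3,-1.9,2.6,0]:
    s=least_squares(res,[.5,.2,y0,.05],loss='soft_l1',f_scale=2)
    if best is None or s.cost<best.cost:best=s
print(best.x,best.cost);print(best.fun.reshape(-1,2))
v=best.x;np.save('s.npy',v)
for c in ['top','scene']:
    im=cv2.imread(f'pics/{c}_0.png');
    im=cv2.resize(im,None,fx=3,fy=3,interpolation=cv2.INTER_CUBIC)
    def poly(L,col,z=None):
        q=(proj(c,S2W(v,L))*3+1).astype(int);cv2.polylines(im,[q],True,col,1)
    poly([[-.058,-.123,.152],[.112,-.123,.152],[.112,.123,.152],[-.058,.123,.152]],(0,0,255))
    poly([[.112,-.125,.18],[.186,-.125,.18],[.186,.125,.18],[.112,.125,.18]],(0,255,0))
    poly([[.062,-.11,.11],[.074,-.11,.11],[.074,.072,.11],[.062,.072,.11]],(255,0,255))
    poly([doorpt(v[3],0,0,.153),doorpt(v[3],.241,0,.153)],(0,255,255))
    poly([doorpt(v[3],.12,.039,.127),doorpt(v[3],.21,.039,.127)],(0,255,255))
    im=im[330:850,380:900] if c=='top' else im[480:960,480:1000]
    cv2.imwrite(f'pics/fit_{c}.png',im)
for n,z in [('basket',0),('pail',0),('tape',0)]:
    for c in ['top','scene']:
        for f in (tip_of,look_for):print(n,c,f.__name__,[onplane(c,d['at'],0) for d in f(c,n)[:1]])
for c in ['top','scene']:
    print([ (S2W([0,0,0],onplane(c,d['at'],.045)),d['confidence']) for d in tip_of(c,'bottle_0')])
E
```

```text
Traceback (most recent call last):
  File "h.py", line 7, in proj
    p=p or camera_params(c);T=p['camera_from_world'];q=np.atleast_2d(P)@T[:3,:3].T+T[:3,3]
           ~~~~~~~~~~~~~^^^
ValueError: time passes only in moves, steps and waits
```

```bash
python3 - <<'E'
s=open('h.py').read()
s=s.replace("def proj(","_C={}\ndef cp(c):\n    if c not in _C:_C[c]=camera_params(c)\n    return _C[c]\ndef proj(",1)
s=s.replace("p=p or camera_params(c)","p=p or cp(c)").replace("    p=camera_params(c);T","    p=cp(c);T")
open('h.py','w').write(s)
E
cat > fit.py <<'E'
from h import *
obs=[('scene','hinge',240,178),('scene','edge',296,224),('scene','handle',286,209),('scene','pad',274,230),('scene','strike',284,228),('scene','org',255,244),
('top','hinge',239.8,137),('top','edge',265,231),('top','handle',270,198),('top','pad',241,224),('top','org',232,193)]
def pts(a):
    return dict(hinge=doorpt(a,0,0,.153),edge=doorpt(a,.241,0,.153),handle=doorpt(a,.165,.039,.127),pad=doorpt(a,.204,-.048,.125),org=[0,0,0],strike=[0,0,0])
def res(v):
    P=pts(v[3]);r=[]
    for c,n,u,w in obs:
        if n=='strike':continue
        r+=list((proj(c,S2W(v,P[n]))[0]-[u,w]))
    return np.array(r)
best=None
for y0 in [1.3,-1.9,2.6,0]:
    s=least_squares(res,[.5,.2,y0,.05],loss='soft_l1',f_scale=2)
    if best is None or s.cost<best.cost:best=s
print(best.x,best.cost);print(best.fun.reshape(-1,2))
v=best.x;np.save('s.npy',v)
for c in ['top','scene']:
    im=cv2.imread(f'pics/{c}_0.png');
    im=cv2.resize(im,None,fx=3,fy=3,interpolation=cv2.INTER_CUBIC)
    def poly(L,col,z=None):
        q=(proj(c,S2W(v,L))*3+1).astype(int);cv2.polylines(im,[q],True,col,1)
    poly([[-.058,-.123,.152],[.112,-.123,.152],[.112,.123,.152],[-.058,.123,.152]],(0,0,255))
    poly([[.112,-.125,.18],[.186,-.125,.18],[.186,.125,.18],[.112,.125,.18]],(0,255,0))
    poly([[.062,-.11,.11],[.074,-.11,.11],[.074,.072,.11],[.062,.072,.11]],(255,0,255))
    poly([doorpt(v[3],0,0,.153),doorpt(v[3],.241,0,.153)],(0,255,255))
    poly([doorpt(v[3],.12,.039,.127),doorpt(v[3],.21,.039,.127)],(0,255,255))
    im=im[330:850,380:900] if c=='top' else im[480:960,480:1000]
    cv2.imwrite(f'pics/fit_{c}.png',im)
E
cat fit.py > /tmp/r.py
cat >> /tmp/r.py <<'E'
for n,z in [('basket',0),('pail',0),('tape',0)]:
    for c in ['top','scene']:
        for f in (tip_of,look_for):print(n,c,f.__name__,[onplane(c,d['at'],0) for d in f(c,n)[:1]])
for c in ['top','scene']:
    print([ (onplane(c,d['at'],.045),d['confidence']) for d in tip_of(c,'bottle_0')])
E
cp /tmp/r.py r.py; python3 r.py
```

```text
[0.5459 0.2063 1.7878 0.0455] 18.497493675519372
[[ 2.0574 -0.568 ]
 [-0.686  -0.3887]
 [ 1.9978 -2.3283]
 [ 0.2401  1.2286]
 [-1.2747 -2.0044]
 [-3.6613  1.1864]
 [-2.0691  0.3713]
 [ 0.4289 -0.1415]
 [ 0.5852 -1.5758]
 [ 0.4392  1.5821]]
basket top call [array([ 0.5327, -0.3522,  0.    ])]
basket top call [array([ 0.5255, -0.3639,  0.    ])]
basket scene call [array([ 0.5287, -0.3442,  0.    ])]
basket scene call [array([ 0.5571, -0.3654,  0.    ])]
pail top call [array([ 0.6443, -0.2095,  0.    ])]
pail top call [array([ 0.6522, -0.2209,  0.    ])]
pail scene call [array([ 0.6349, -0.221 ,  0.    ])]
pail scene call [array([ 0.6781, -0.2395,  0.    ])]
tape top call [array([ 0.3571, -0.1153,  0.    ])]
tape top call [array([ 0.3697, -0.0907,  0.    ])]
tape scene call [array([ 0.3381, -0.1214,  0.    ])]
tape scene call [array([ 0.324, -0.102,  0.   ])]
[(array([0.6215, 0.2495, 0.045 ]), 0.91), (array([0.4888, 0.2257, 0.045 ]), 0.74), (array([0.5514, 0.2391, 0.045 ]), 0.66)]
[(array([0.63 , 0.242, 0.045]), 0.81), (array([0.4878, 0.2225, 0.045 ]), 0.74), (array([0.5436, 0.2344, 0.045 ]), 0.64), (array([ 0.3164, -0.0969,  0.045 ]), 0.56)]
```

View pics/fit_top.png

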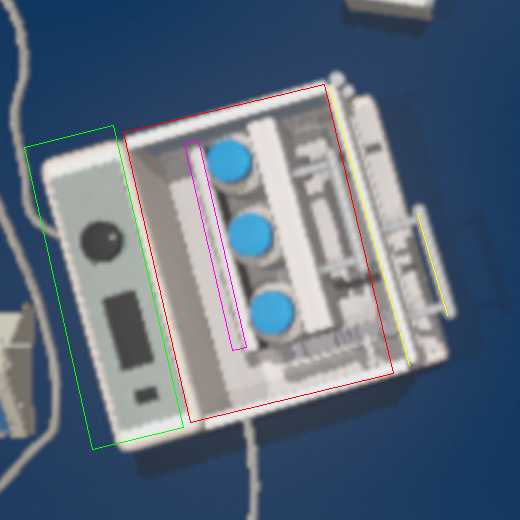

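View pics/fit_scene.png

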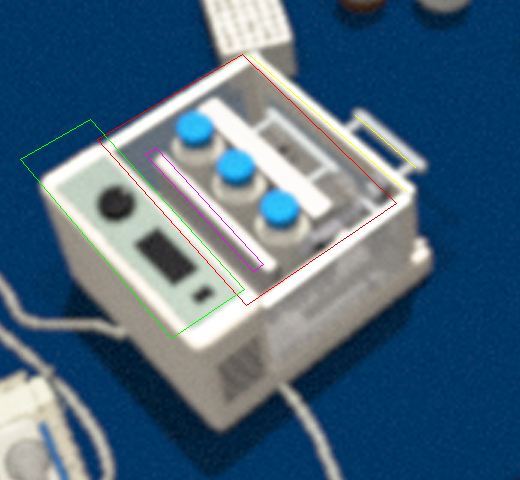

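Run:
```python
from h import *
s=np.load('s.npy')
yw=s[2]  # shaker x dir
for yaw in [yw, yw+np.pi/2,yw+np.pi,yw-np.pi/2]:
    q=quat_down(yaw)
    print(yaw,[inverse_kinematics(p,q) for p in ([.5,.0,.42],[.5,.15,.3])])
```

```text
1.787830457472234 [array([ 0.6708,  0.0294, -0.7592,  1.6815,  0.0204,  1.4388,  1.697 ]), array([ 0.6628,  0.2737, -1.1752,  1.8041,  0.2668,  1.241 ,  1.2008])]
3.3586267842671305 [None, array([ 0.7016,  0.3005, -1.233 ,  1.8031,  0.2987,  1.25  ,  2.745 ])]
4.929423111062027 [array([ 0.663 ,  0.0289, -0.7512,  1.6817,  0.0199,  1.4388, -1.4443]), array([ 0.5676,  0.2271, -1.047 ,  1.8067,  0.2086,  1.2268, -1.893 ])]
0.21703413067733734 [array([ 0.6601,  0.0287, -0.7481,  1.6818,  0.0197,  1.4388,  0.1266]), array([ 0.752 ,  0.3479, -1.3168,  1.8019,  0.3531,  1.2674, -0.4421])]
```

Run:
```python
from h import *
move_j([0.6,0.1,0,1.68,0,1.4,0.1])
print(read_eef_pos(),R.from_quat(read_tcp_rot()).as_matrix())
move_j([0.,0.03,0,1.68,0,1.44,0.1])
print(read_eef_pos(),R.from_quat(read_tcp_rot()).as_matrix(),read_time_s())
for yaw in [.217,.217+np.pi/2]:
  for p in ([.5,.0,.42],[.5,.15,.3],[.45,.1,.42]):print(yaw,inverse_kinematics(p,quat_down(yaw)))
save('wrist','w1')
```

```text
[ 0.4153 -0.3365  0.3793] [[ 0.4824  0.8753 -0.0329]
 [ 0.8759 -0.4819  0.0216]
 [ 0.0031 -0.0392 -0.9992]]
[ 0.5136 -0.0437  0.4165] [[-0.0957  0.9954 -0.009 ]
 [ 0.9954  0.0957 -0.001 ]
 [-0.0001 -0.0091 -1.    ]] 4.7
0.217 [-0.0398 -0.0059 -0.0426  1.7099 -0.0003  1.4376  0.1347]
0.217 [-0.1956  0.1076 -0.187   1.8369  0.0214  1.199  -0.1723]
0.217 [-0.147  -0.0815 -0.15    1.7818 -0.0123  1.4404 -0.0779]
1.7877963267948966 [-0.0242 -0.0052 -0.0581  1.7092 -0.0003  1.4376  1.7056]
1.7877963267948966 [-0.1768  0.1087 -0.2071  1.8361  0.0239  1.1992  1.3963]
1.7877963267948966 [-0.1489 -0.0815 -0.1482  1.7819 -0.0121  1.4404  1.4927]
```

View pics/w1.png

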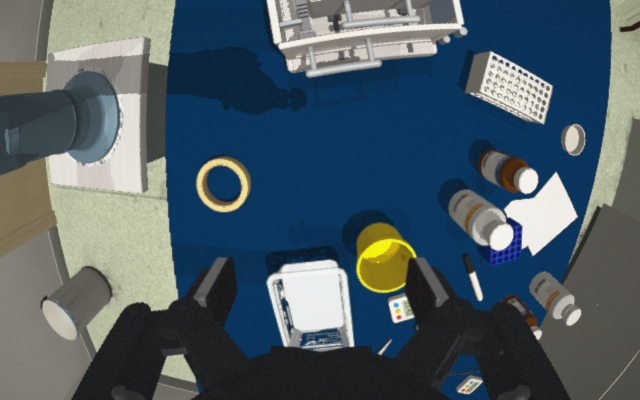

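```bash
cat >> h.py <<'E'
def fproj(p,P):
    T=p['camera_from_world'];q=np.atleast_2d(P)@T[:3,:3].T+T[:3,3]
    rr=np.hypot(q[:,0],q[:,1]);th=np.arctan2(rr,q[:,2]);f=p['K'][0,0]
    return p['K'][:2,2]+f*(th/np.maximum(rr,1e-9))[:,None]*q[:,:2]
def fplane(p,uv,z):
    T=p['camera_from_world'];Rm=T[:3,:3];o=-Rm.T@T[:3,3];f=p['K'][0,0]
    d=np.array(uv,float)-p['K'][:2,2];r=np.hypot(*d);t=r/f
    v=np.r_[d/r*np.sin(t),np.cos(t)];v=Rm.T@v;return o+v*(z-o[2])/v[2]
E
python3 - <<'E'
from h import *
import pickle
move_ptp([.5,.08,.42],quat_down(0.217))
pause(.3)
p=camera_params('wrist');save('wrist','w2');pickle.dump(p,open('w2.pkl','wb'))
for n in ['shaker','door_hinge','door_edge','door_handle','catch_pad','strike','jaw_grip','bottle_0']:
    print(n,[(np.round(d['at'],1),round(d['confidence'],2)) for d in tip_of('wrist',n)][:4])
E
```

```text
shaker [(array([358.4,  90.3]), 0.66), (array([372.8,  66.1]), 0.18)]
door_hinge [(array([463.3, 134.3]), 0.85), (array([373. ,  65.9]), 0.74)]
door_edge [(array([281.1, 137.7]), 0.74)]
door_handle [(array([341.7, 155.7]), 0.97)]
catch_pad []
strike [(array([295.5, 111.3]), 0.76)]
jaw_grip [(array([383.3, 118.8]), 0.79)]
bottle_0 [(array([411.1,  64.8]), 0.9), (array([332.4,  68.3]), 0.9), (array([372.7,  67.9]), 0.84)]
```

View pics/w2.png

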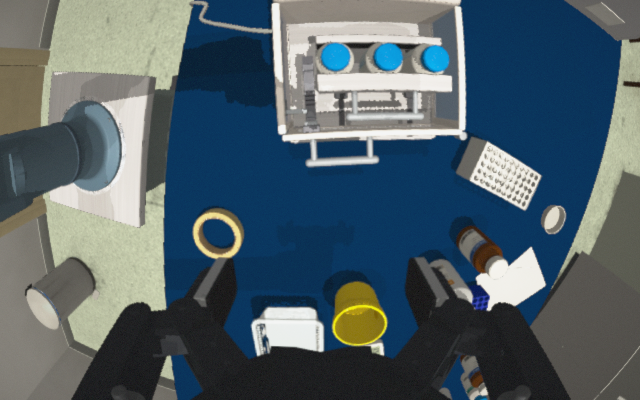

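```bash
cat > fit2.py <<'E'
from h import *
import pickle
W=pickle.load(open('w2.pkl','rb'))
obs=[('scene','hinge',240,178),('scene','edge',296,224),('scene','handle',286.5,208),
('top','hinge',239.5,136.3),('top','edge',265,231.5),('top','handle',271.5,197.5),('top','org',232,193),('scene','org',255,244),
('w','hinge',464,135),('w','edge',281,138),('w','handle',342,160),('w','grip',384,118),('top','grip',241,182),
('w','c0',431,59),('w','c1',385,57),('w','c2',335,57),
('top','c0',203.3,163.3),('top','c1',210,188.7),('top','c2',217.3,214),
('scene','c0',224.7,202),('scene','c1',238.7,215),('scene','c2',253.3,229.3),
('top','f0',189.7,159),('top','f1',207,227)]
def pts(v):
    a=v[3];b=v[4]
    return dict(hinge=doorpt(a,0,0,.153),edge=doorpt(a,.241,0,.153),handle=doorpt(a,.165,.039,.127),org=[0,0,0],grip=[-.042,-.019,.119],
      c0=[.035,b-.066,.155],c1=[.035,b,.155],c2=[.035,b+.066,.155],f0=[.068,-.11,.11],f1=[.068,.072,.11])
def res(v):
    P=pts(v);r=[]
    for c,n,u,w in obs:
        q=S2W(v,P[n]);r+=list(((fproj(W,q) if c=='w' else proj(c,q))[0]-[u,w]))
    return np.array(r)
s=least_squares(res,[.54,.2,1.79,.05,-.02],loss='soft_l1',f_scale=1.5)
v=s.x;np.save('s.npy',v);print(v,s.cost)
for o,r in zip(obs,s.fun.reshape(-1,2)):print(o[:2],r)
E
python3 fit2.py
```

```text
[ 0.5445  0.1983  1.8123  0.0178 -0.0134] 49.76591228394273
('scene', 'hinge') [ 3.5674 -0.9811]
('scene', 'edge') [ 0.6965 -0.7269]
('scene', 'handle') [ 2.9023 -1.6583]
('top', 'hinge') [-1.4608  2.0794]
('top', 'edge') [-0.4562  0.1533]
('top', 'handle') [0.6107 0.6546]
('top', 'org') [3.3141 2.0178]
('scene', 'org') [ 1.2503 -2.6815]
('w', 'hinge') [-0.7042 -2.0305]
('w', 'edge') [ 1.2055 -1.2093]
('w', 'handle') [-0.0008  0.3553]
('w', 'grip') [ 1.9892 -3.3483]
('top', 'grip') [ 1.5032 -0.9609]
('w', 'c0') [ 5.164  -0.3494]
('w', 'c1') [ 1.6198 -1.4446]
('w', 'c2') [-1.4    -2.0577]
('top', 'c0') [0.9154 1.1739]
('top', 'c1') [0.9132 1.4696]
('top', 'c2') [0.3464 2.0014]
('scene', 'c0') [ 0.5841 -1.1617]
('scene', 'c1') [ 0.2084 -0.877 ]
('scene', 'c2') [-0.1139 -1.2549]
('top', 'f0') [ 2.709  -0.6829]
('top', 'f1') [ 3.2234 -0.0625]
```

```bash
cat > ov.py <<'E'
from h import *
import pickle
W=pickle.load(open('w2.pkl','rb'))
def overlay(v,cams):
  ims=[]
  for c,src,crop,k in cams:
    im=cv2.resize(cv2.imread(src),None,fx=k,fy=k,interpolation=cv2.INTER_CUBIC)
    pj=(lambda q:fproj(W,q)) if c=='w' else (lambda q:proj(c,q))
    def poly(L,col):
        q=((pj(S2W(v,L))+.5)*k-.5).round().astype(int);cv2.polylines(im,[q],True,col,1)
    poly([[-.058,-.123,.152],[.112,-.123,.152],[.112,.123,.152],[-.058,.123,.152]],(0,0,255))
    poly([[-.058,-.117,.152],[.112,-.117,.152],[.112,.117,.152],[-.058,.117,.152]],(0,0,255))
    poly([[.062,-.11,.11],[.074,-.11,.11],[.074,.072,.11],[.062,.072,.11]],(255,0,255))
    a=v[3]
    poly([doorpt(a,0,0.004,.153),doorpt(a,.241,.004,.153),doorpt(a,.241,-.004,.153),doorpt(a,0,-.004,.153)],(0,255,255))
    poly([doorpt(a,.12,.039,.127),doorpt(a,.21,.039,.127)],(0,255,255))
    poly([[-.042,-.069,.119],[-.042,.031,.119]],(0,255,0))
    t=np.linspace(0,6.28,30)
    for i in (-1,0,1):
        poly(np.c_[.035+.0185*np.cos(t),v[4]+i*.066+.0185*np.sin(t),0*t+.155],(0,128,255))
    im=im[crop[1]*k:crop[3]*k,crop[0]*k:crop[2]*k]
    ims.append(cv2.resize(im,(400,560) if 0 else (im.shape[1],im.shape[0])))
    cv2.imwrite(f'pics/ov_{c}.png',im)
if __name__=='__main__':
  overlay(np.load('s.npy'),[('top','pics/top_0.png',(130,120,290,265),4),('scene','pics/scene_0.png',(165,160,325,300),4),('w','pics/w2.png',(265,0,485,180),3)])
E
python3 ov.py
```

```text
(no output)
```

View pics/ov_top.png

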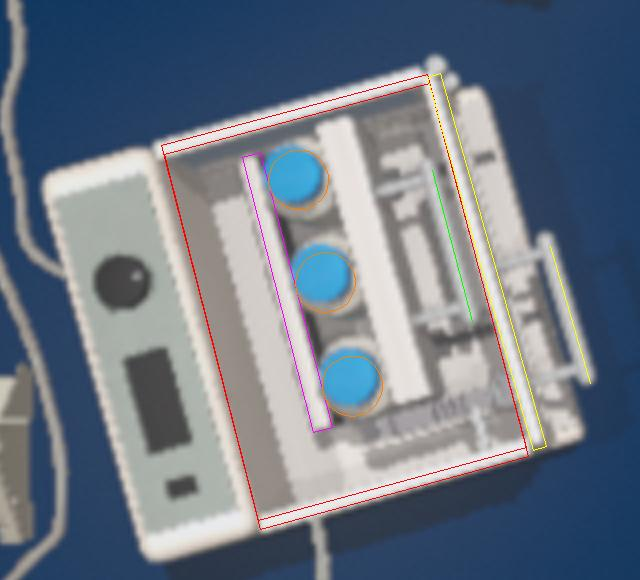

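View pics/ov_scene.png

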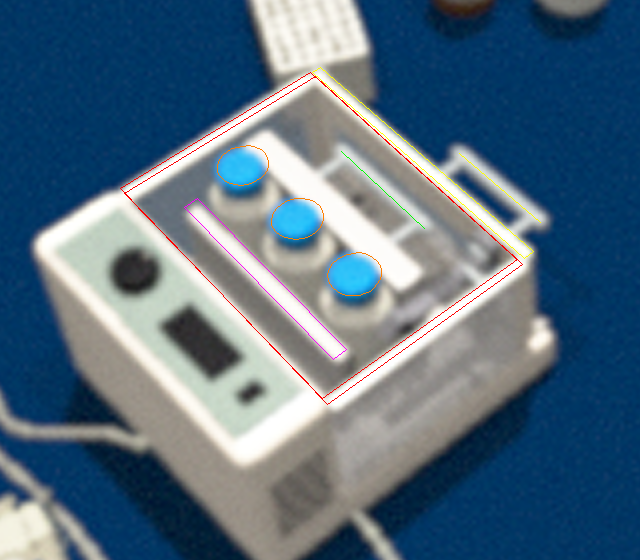

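View pics/ov_w.png

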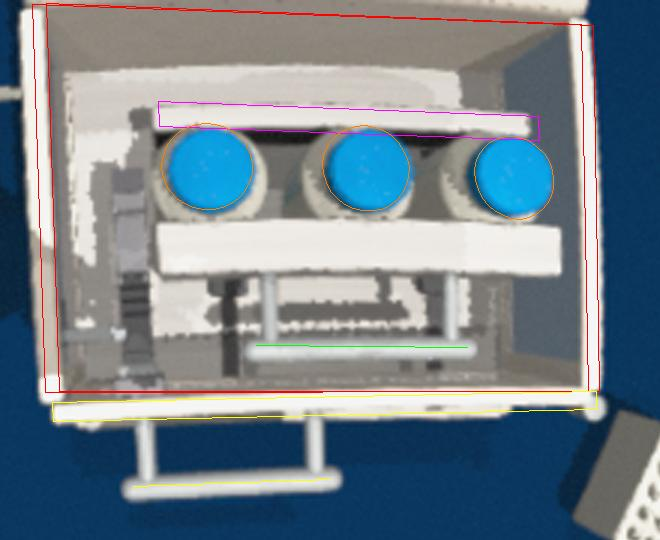

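```bash
cat >> h.py <<'E'
def dpose(s,a,rB,dB,L,phi,z):
    """two fingers A (near door) B (on pad); door frame angle a -> TCP pos, quat"""
    r=rB-L/2*np.sin(phi);d=dB-L/2*np.cos(phi)
    P=S2W(s,doorpt(a,r,-d,z))[0]
    q0=S2W(s,doorpt(a,r,-d,z))[0];q1=S2W(s,doorpt(a,r+np.sin(phi),-(d+np.cos(phi)),z))[0]
    t=q1-q0;return P,quat_near(np.arctan2(t[1],t[0]))
def quat_near(yaw):
    """choose of two equivalent yaws: one with tool x having camera toward +y side unless out of range"""
    y=yaw%np.pi
    if y>2.6:y-=np.pi   # keep tool y heading in (-0.55,2.6)
    return quat_down(y)
E
python3 - <<'E'
from h import *
s=np.load('s.npy')
for a in [-.03,.1,.25,.4,.6,.9,1.2,1.4]:
    P,q=dpose(s,a,.2,.048,.0395,np.radians(35),.162)
    y=R.from_quat(q).as_matrix()[:,1]
    print(a,P,np.arctan2(y[1],y[0]),inverse_kinematics(P,q),inverse_kinematics(P,R.from_quat(q)*R.from_rotvec([0,0,np.pi]) .as_quat() if 0 else (R.from_quat(q)*R.from_rotvec([0,0,np.pi])).as_quat()))
E
```

```text
-0.03 [0.4856 0.1586 0.162 ] 2.393203818181621 [-0.1722  0.2397 -0.2491  1.9982  0.0741  0.9121  1.9334] [-0.228   0.2353 -0.1869  2.0009  0.0549  0.9101 -1.192 ]
0.1 [0.4884 0.1338 0.162 ] 2.5232038181816208 [-0.1408  0.2302 -0.2303  2.0092  0.0661  0.9091  2.1173] [-0.1962  0.2262 -0.1689  2.0118  0.0479  0.9072 -1.0088]
0.25 [0.4954 0.1061 0.162 ] -0.46838883540817206 [-0.1602  0.2254 -0.1461  2.0121  0.0413  0.9068 -0.7966] [-0.1041  0.2292 -0.2082  2.0095  0.0596  0.9085  2.3295]
0.4 [0.5066 0.0796 0.162 ] -0.3183888354081721 [-0.1301  0.2349 -0.1183  1.9994  0.0348  0.9092 -0.5849] [-0.057   0.2396 -0.1996  1.9959  0.0596  0.9115  2.5357]
0.6 [0.5273 0.0476 0.162 ] -0.11838883540817229 [-0.0938  0.2626 -0.0837  1.9627  0.0273  0.9173 -0.3097] [ 0.0045  0.2688 -0.1949  1.958   0.0646  0.9207  2.8005]
0.9 [0.5693 0.0087 0.162 ] 0.1816111645918274 [-0.052   0.3303 -0.0422  1.8708  0.0169  0.9408  0.0798] [-1.0627  0.8185  1.3752  1.9126 -0.8766  1.1996 -2.3232]
1.2 [ 0.6209 -0.0159  0.162 ] 0.4816111645918272 [-0.0278  0.4185 -0.0162  1.7445  0.0079  0.9787  0.4346] [-0.1555  0.4193  0.1427  1.7513 -0.0699  0.976  -2.6458]
1.4 [ 0.6584 -0.0234  0.162 ] 0.6816111645918274 [-0.0215  0.4833 -0.0073  1.6472  0.004   1.0111  0.6515] [-0.1404  0.485   0.1476  1.6538 -0.0811  1.0088 -2.4262]
```

```bash
sed -i 's/if y>2.6/if y>2.0/' h.py
python3 - <<'E'
from h import *
s=np.load('s.npy');D=lambda a,z,dB=.048:dpose(s,a,.2,dB,.0395,np.radians(35),z)
move_gripper(.025,40)
move_ptp(*D(-.03,.26));print(read_finger_gap())
movel(*D(-.03,.162),speed=.08);print(read_ft_force())
for a in [.05,.12,.18,.22]:
    movel(*D(a,.162),speed=.06);print(a,read_ft_force(),read_eef_pos())
print(read_time_s())
save('top','t2',(150,110,350,270),4);save('scene','s2',(180,150,340,280),5);save('wrist','w3')
for c in('top','scene'):
  for n in('door_edge','catch_pad'):
    print(c,n,[(np.round(d['at'],1),round(d['confidence'],2)) for d in tip_of(c,n)])
E
```

```text
0.02513996695243335
[ 0.4556  0.4159 -0.0573]
0.05 [-0.4275  0.1864  0.647 ] [0.4872 0.1433 0.1624]
0.12 [-0.0404  0.485   0.209 ] [0.4891 0.1304 0.1621]
0.18 [0.0415 0.2251 0.1172] [0.4916 0.1192 0.162 ]
0.22 [-0.0599  0.0886 -0.2529] [0.4937 0.1117 0.162 ]
10.5
top door_edge [(array([283. , 224.5]), 0.91)]
top catch_pad []
scene door_edge [(array([306.5, 213.3]), 0.87)]
scene catch_pad [(array([285.3, 224.5]), 0.42)]
```

View pics/t2.png

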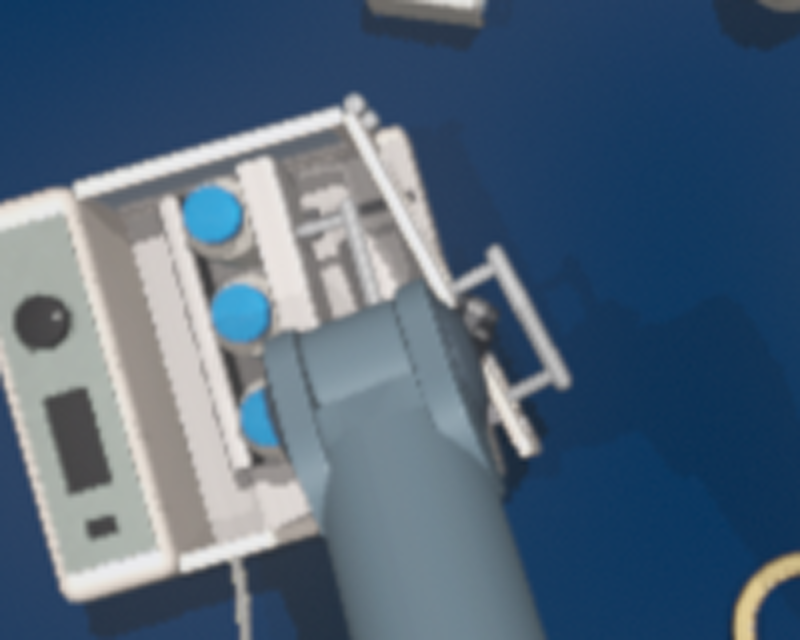

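View pics/s2.png

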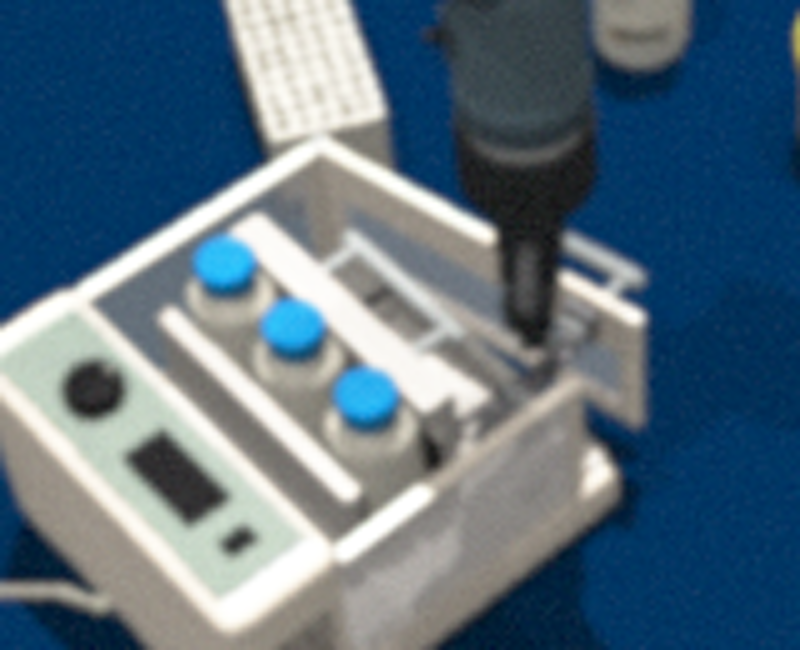

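View pics/w3.png

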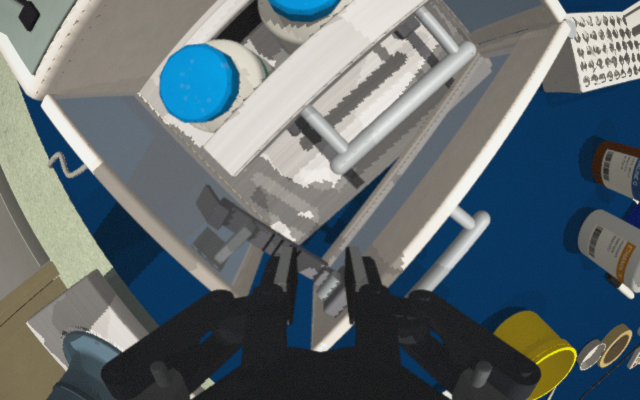

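Run:
```python
from h import *
s=np.load('s.npy')
for c,uv in(('top',(283,224.5)),('scene',(306.5,213.3))):
    p=onplane(c,uv,.153);h=S2W(s,[-.062,-.121,.153])[0];d=p-h
    # angle of +y dir
    ang=np.arctan2(d[1],d[0])-(s[2]+np.pi/2);print(c,np.hypot(*d[:2]),(ang+np.pi)%(2*np.pi)-np.pi)
p=camera_params('wrist')
im=cv2.imread('pics/w3.png')
for a in(.21,.23,.25):
    print(a,'pad',fproj(p,S2W(s,doorpt(a,.204,-.048,.125))),'edge',fproj(p,S2W(s,doorpt(a,.241,0,.153))),'armend',fproj(p,S2W(s,doorpt(a,.204,-.104,.125))))
print('tipsAB',fproj(p,S2W(s,[doorpt(.22,.2,-.048,.143),doorpt(.22,.2-.0395*np.sin(.61),-.048+.0395*np.cos(.61),.143)])))
print('hinge',fproj(p,S2W(s,[-.062,-.121,.153])),read_ft_force())
```

```text
top 0.24166443584755698 0.2197834543871604
scene 0.23794269582681915 0.2050915735217913
0.21 pad [[281.3607 248.2861]] edge [[311.8061 354.5726]] armend [[200.5327 194.8537]]
0.23 pad [[286.3721 253.1029]] edge [[318.4677 357.6547]] armend [[204.7312 201.6048]]
0.25 pad [[291.4361 257.7628]] edge [[325.1069 360.5439]] armend [[209.0673 208.2332]]
tipsAB [[284.2224 260.7813]
 [359.4543 260.7594]]
hinge [[571.322  24.125]] [ 0.1396 -1.2232 -0.2389]
```

Run:
```python
from h import *
s=np.load('s.npy');D=lambda a,z,dB=.048:dpose(s,a,.2,dB,.0395,np.radians(35),z)
for a in [.24,.255]:
    movel(*D(a,.162),speed=.04);f=read_ft_force();print(a,f)
    if np.hypot(*f[:2])>5:break
a-=.01
f0=read_ft_force()
for z in np.arange(.150,.129,-.0015):
    movel(*D(a,z),speed=.04);pause(.05);f=read_ft_force();print(round(z,4),f,read_eef_pos()[2])
    if f[2]>8:break
print(read_time_s())
```

```text
0.24 [-0.4056  0.4149  0.5375]
0.255 [0.5263 0.4011 0.5178]
0.15 [ 0.3513  0.2642 -0.515 ] 0.14976667957706122
0.1485 [-0.9352 -0.757  -0.9043] 0.14861685802759844
0.147 [-0.147  -0.4357 -0.9714] 0.14695365073836772
0.1455 [-1.0707  0.2672  0.4553] 0.14539478468577252
0.144 [-0.7136  0.7445  1.6582] 0.1443309085592053
0.1425 [ 0.5663 -0.5826  3.2767] 0.14283924124687522
0.141 [ 0.629  -0.462   3.8517] 0.14132257655716113
0.1395 [0.9261 0.4463 4.5851] 0.13995650499721077
0.138 [-0.0808 -0.3219  7.8396] 0.13889293495132765
0.1365 [-1.5338 -0.7342 10.0617] 0.1379061352540741
14.55
```

Run:
```python
from h import *
s=np.load('s.npy');D=lambda a,z,dB=.048:dpose(s,a,.2,dB,.0395,np.radians(35),z)
for a in [.26,.28,.31,.35,.4,.45]:
    movel(*D(a,.1375),speed=.04);f=read_ft_force();print(a,f,read_eef_pos()[2])
    if np.hypot(*f[:2])>15:break
print(read_time_s())
save('wrist','w4')
save('scene','s4',(180,150,340,280),5)
for c in('top','scene'):
  for n in('door_edge',):
    if c=='top':read_camera('top')
    print(c,n,[(np.round(d['at'],1),round(d['confidence'],2)) for d in tip_of(c,n)])
p=camera_params('wrist')
for a in(.27,.45):print(a,'pad',fproj(p,S2W(s,doorpt(a,.204,-.048,.125))),'edge',fproj(p,S2W(s,doorpt(a,.241,0,.153))))
```

```text
0.26 [0.9451 0.0297 8.0007] 0.13850952247679535
0.28 [ 0.0757 -1.028   7.6742] 0.13848184085061802
0.31 [0.4679 0.3396 6.973 ] 0.13846229254517428
0.35 [0.3348 0.4095 7.1742] 0.13845015337641264
0.4 [0.1871 0.1236 6.9528] 0.13845693532708908
0.45 [-0.2043  0.1678  7.7922] 0.13848700362186556
16.4667
top door_edge [(array([296.4, 213.9]), 0.72)]
scene door_edge [(array([319.1, 201.3]), 0.66), (array([297.4, 190.9]), 0.65), (array([297.6, 216.7]), 0.15)]
0.27 pad [[228.7691 217.5984]] edge [[245.4286 350.2676]]
0.45 pad [[277.3454 272.5098]] edge [[312.9606 386.8059]]
```

View pics/w4.png

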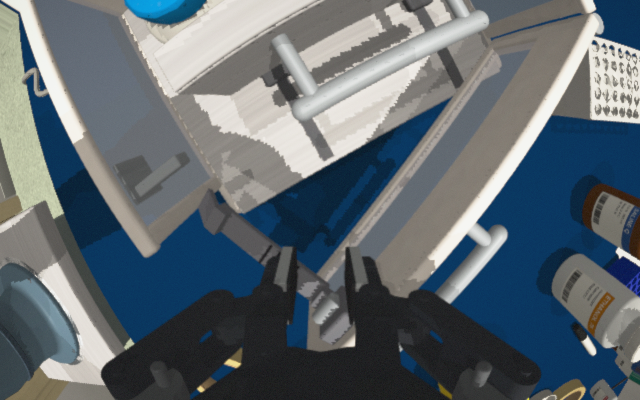

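View pics/s4.png

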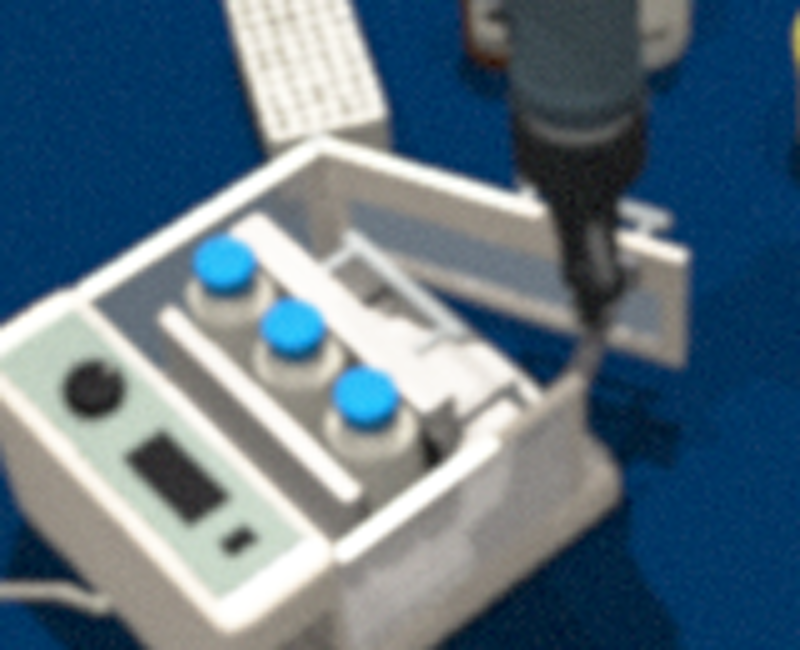

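Run:
```python
from h import *
s=np.load('s.npy');D=lambda a,z,dB=.048:dpose(s,a,.2,dB,.0395,np.radians(35),z)
movel(*D(.45,.158),speed=.06)
for a in [.6,.75,.9,1.05,1.2,1.35,1.47]:
    movel(*D(a,.158),speed=.1);f=read_ft_force();print(a,f)
    if np.hypot(*f[:2])>15:break
movel(*D(1.42,.158),speed=.1)
movel(*D(1.42,.27),speed=.2)
# look: back off toward base
print(read_time_s())
s0=S2W(s,[-.042,-.019,.119])[0];print('grip',s0)
move_ptp([.53,.04,.36],quat_near(s[2]-np.pi/2-.2));pause(.2)
import pickle;pickle.dump(camera_params('wrist'),open('w5.pkl','wb'));save('wrist','w5')
for n in('jaw_grip','door_edge','bottle_0'):print(n,[(np.round(d['at'],1),round(d['confidence'],2)) for d in tip_of('wrist',n)])
p=pickle.load(open('w5.pkl','rb'));print(fproj(p,S2W(s,[[-.042,-.019,.119],doorpt(1.45,.241,0,.153),[-.062,-.121,.153]])))
save('top','t5',(150,110,470,270),2.5)
```

```text
0.6 [-0.9675 -0.5732 -0.6844]
0.75 [-0.5303  0.2831 -0.4779]
0.9 [ 0.008  -0.0821 -0.2577]
1.05 [ 0.8419  0.2912 -0.0952]
1.2 [ 0.0845  0.2107 -0.4076]
1.35 [-0.1483 -0.3724  0.623 ]
1.47 [-0.0835  0.9813 -0.4969]
21.15
grip [0.573  0.1621 0.119 ]
jaw_grip [(array([362.3,  71.7]), 0.79)]
door_edge [(array([457. , 265.2]), 0.91), (array([295.7,  34.1]), 0.55)]
bottle_0 [(array([343.7,  23.3]), 0.93), (array([295.7,  33.7]), 0.78), (array([385.9,  16.2]), 0.61), (array([457.5,  74.6]), 0.51)]
[[363.3048  68.8479]
 [452.7709 267.37  ]
 [459.0107  72.4935]]
```

View pics/w5.png

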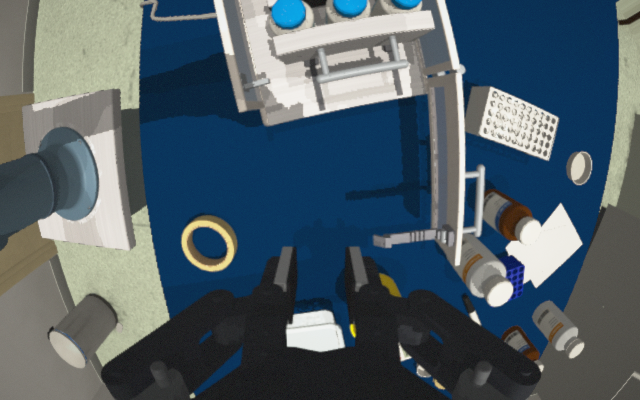

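View pics/t5.png

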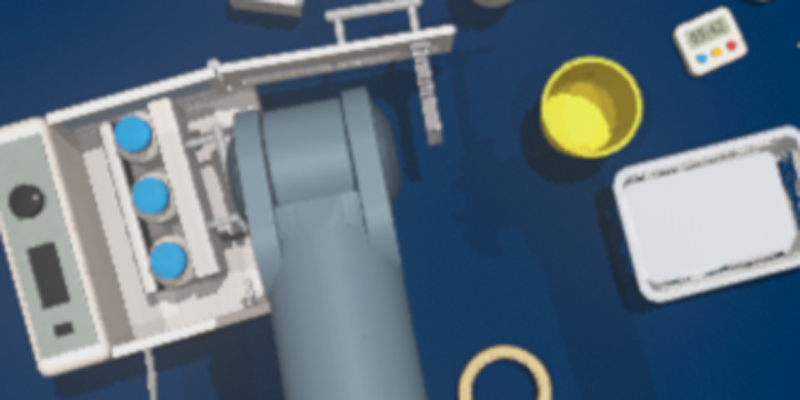

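Run:
```python
from h import *
s=np.load('s.npy')
q=quat_near(s[2]);yy=R.from_quat(q).as_matrix()[:,1];print(np.arctan2(yy[1],yy[0]),read_qpos())
for p in ([-.043,-.019,.25],[-.043,-.019,.121],[-.105,-.019,.121]):
    P=S2W(s,p)[0];print(P,inverse_kinematics(P,q),inverse_kinematics(P,(R.from_quat(q)*R.from_rotvec([0,0,np.pi])).as_quat()))
```

```text
1.8123385799836056 [ 0.0886  0.0932 -0.2569  1.7305  0.0241  1.3219 -0.132 ]
[0.5732 0.1611 0.25  ] [ 0.0333  0.318  -0.4528  1.7146  0.1509  1.1435  1.3498] [-0.1387  0.2947 -0.244   1.7231  0.0776  1.1331 -1.7348]
[0.5732 0.1611 0.121 ] [ 0.0132  0.4665 -0.4371  1.8158  0.2431  0.9122  1.2796] [-0.1676  0.4372 -0.2138  1.825   0.1157  0.8914 -1.764 ]
[0.588  0.1009 0.121 ] [ 0.0879  0.4624 -0.4007  1.8143  0.2224  0.9092  1.3998] [-0.094   0.4361 -0.1767  1.8236  0.0957  0.8901 -1.644 ]
```

Run:
```python
from h import *
s=np.load('s.npy');q=quat_near(s[2])
X=lambda x,z:(S2W(s,[x,-.019,z])[0],q)
move_gripper(.028,60)
move_ptp(*X(-.043,.25))
movel(*X(-.043,.122),speed=.08);print(read_ft_force())
move_gripper(.0,60);print(read_finger_gap(),read_ft_force(),read_time_s())
save('wrist','w6')
```

```text
[ 0.0287 -0.3962 -0.0148]
0.008549998101618333 [-1.3109  0.2125  2.5435] 25.9333
```

View pics/w6.png

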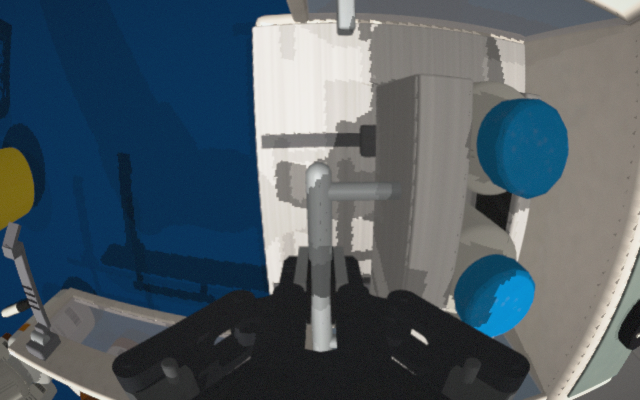

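Run:
```python
from h import *
s=np.load('s.npy');q=quat_near(s[2])
X=lambda x,z:(S2W(s,[x,-.019,z])[0],q)
x0=-.043
for dx in (.01,.02,.03,.04,.05,.056,.059,.061,.063):
    movel(*X(x0-dx,.122),speed=.06);f=read_ft_force();print(dx,f,read_finger_gap())
    if np.hypot(*f[:2])>25:break
pause(.3);print(read_ft_force())
move_gripper(.03);print(read_eef_pos(),read_time_s())
movel(*X(x0-dx,.25),speed=.2)
# view bottles
move_ptp(S2W(s,[-.03,-.017,.36])[0],quat_near(s[2]-np.pi/2));pause(.2)
import pickle;pickle.dump(camera_params('wrist'),open('w7.pkl','wb'));save('wrist','w7')
for n in('jaw_grip','bottle_0'):
  print(n,[(np.round(d['at'],1),round(d['confidence'],2)) for d in tip_of('wrist',n)])
p=pickle.load(open('w7.pkl','rb'));print(fproj(p,S2W(s,[[-.102,-.019,.119]]+[[.035,-.017+i*.066,.155] for i in(-1,0,1)]+[[.035,-.017+i*.066,.045] for i in(-1,0,1)])))
```

```text
0.01 [-2.4587  4.1604  4.0373] 0.008839367579178962
0.02 [-1.1751  4.6564  4.9205] 0.008776599629776704
0.03 [0.5356 4.0709 4.7778] 0.008798791052363817
0.04 [1.1594 3.5424 4.8208] 0.008897044511680824
0.05 [2.428  4.1841 4.7415] 0.009009976287172029
0.056 [2.0604 5.41   3.2921] 0.008531221939811314
0.059 [2.2013 5.4659 4.0189] 0.009197024230598731
0.061 [2.425  6.5292 4.2126] 0.008624965039424465
0.063 [1.0551 7.8516 4.0414] 0.009055584471771953
[1.5617 8.2909 4.4358]
[0.587  0.097  0.1204] 29.2
jaw_grip [(array([323.3, 228.6]), 0.82)]
bottle_0 [(array([318.3, 114.5]), 0.89), (array([271. , 117.5]), 0.88), (array([364.6, 112.7]), 0.82)]
[[323.2334 225.7908]
 [383.9613 118.2673]
 [321.7349 117.1561]
 [259.4438 118.2971]
 [368.4573 114.4681]
 [321.5201 113.8202]
 [274.5554 114.5004]]
```

View pics/w7.png

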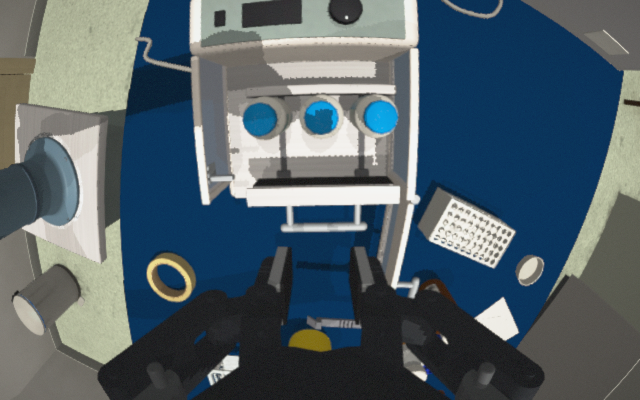

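```bash
cat > caps.py <<'E'
from h import *
import pickle
def caps(img,p,s,z=.152):
    hsv=cv2.cvtColor(img,cv2.COLOR_BGR2HSV)
    m=cv2.inRange(hsv,(95,150,60),(112,255,255))
    n,l,st,ce=cv2.connectedComponentsWithStats(m);out=[]
    for i in range(1,n):
        if st[i,4]>250:
            w=fplane(p,ce[i],z);c,sn=np.cos(s[2]),np.sin(s[2]);d=w[:2]-s[:2]
            out.append((ce[i],st[i,2:5],[c*d[0]+sn*d[1],-sn*d[0]+c*d[1]]))
    return out
if __name__=='__main__':
    for o in caps(cv2.imread('pics/w7.png'),pickle.load(open('w7.pkl','rb')),np.load('s.npy')):print(*o)
E
python3 caps.py
python3 - <<'E'
import sys;sys.path.insert(0,'.')
from h import *
for n in('basket',):
  for c in('top','scene'):
    read_camera(c);print(c,[(onplane(c,d['at'],0),d['confidence']) for d in tip_of(c,n)])
save('top','t7',(340,110,540,270),4)
E
```

```text
[167.5264  29.1445] [  51   63 2519] [np.float64(0.14720679816190452), np.float64(0.15785648925759577)]
[508.484  143.8934] [  223   348 45778] [np.float64(0.014827774896284264), np.float64(-0.2443320503168721)]
[477.031    4.8319] [ 49  13 452] [np.float64(0.1787337513199671), np.float64(-0.1955953795537169)]
[215.4204 229.4465] [  265   247 26606] [np.float64(-0.09423489752347487), np.float64(0.11150689473350847)]
[320.7851 117.0224] [ 33  33 847] [np.float64(0.03501472982093675), np.float64(-0.016005657972477237)]
[380.286  116.5686] [ 34  32 853] [np.float64(0.03657055888639834), np.float64(-0.07953734965852224)]
[259.4077 118.9341] [ 34  33 834] [np.float64(0.03418247680060603), np.float64(0.04965498115700032)]
[323.4088 213.7086] [ 60  17 937] [np.float64(-0.07340006924868223), np.float64(-0.018907186931667746)]
[170.3835 276.4635] [ 27  23 425] [np.float64(-0.16652928837634898), np.float64(0.18996176562351486)]
[343.485  336.7606] [ 40  23 635] [np.float64(-0.2607154979870468), np.float64(-0.04802950249115175)]
[439.0522 385.4216] [ 29  27 268] [np.float64(-0.4012651946347459), np.float64(-0.2251124679211136)]
top [(array([ 0.5335, -0.3804,  0.    ]), 0.84)]
scene [(array([ 0.5226, -0.3745,  0.    ]), 0.8), (array([0.5197, 0.2226, 0.    ]), 0.53)]
```

View pics/t7.png

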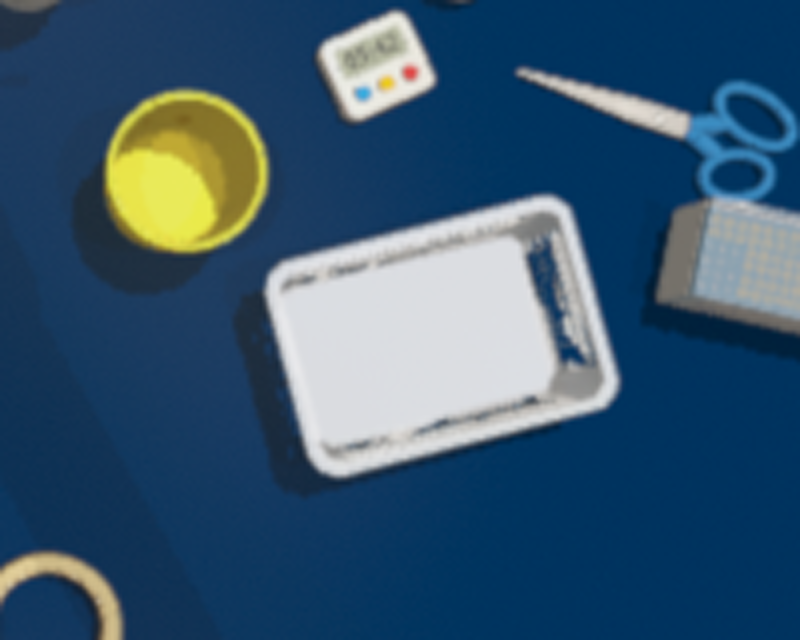

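```bash
cat >> h.py <<'E'
def basket(tag=None,im=None):
    """pose from top camera rim: x,y,yaw(y axis long)"""
    if im is None: im=read_camera('top')[:,:,::-1].copy()
    hsv=cv2.cvtColor(im,cv2.COLOR_BGR2HSV);m=cv2.inRange(hsv,(0,0,150),(180,70,255))
    m=cv2.morphologyEx(m,cv2.MORPH_CLOSE,np.ones((5,5)));m=cv2.morphologyEx(m,cv2.MORPH_OPEN,np.ones((3,3)))
    n,l,st,ce=cv2.connectedComponentsWithStats(m);best=None
    for i in range(1,n):
        c=onplane('top',ce[i],.066)
        if st[i,4]>800 and .35<c[0]<.75 and -.6<c[1]<-.2: best=i if best is None or st[i,4]>st[best,4] else best
    ys,xs=np.where(l==best)
    W=np.array([onplane('top',(x,y),.066)[:2] for x,y in zip(xs,ys)],np.float32)
    (cx,cy),(w,h),a=cv2.minAreaRect(W*1000)
    if w>h: ang=np.radians(a)
    else: ang=np.radians(a+90)
    ang=ang%np.pi   # long axis = basket y
    return np.array([cx/1000,cy/1000,ang-np.pi/2]),(round(w,1),round(h,1))
E
python3 - <<'E'
from h import *
print(basket())
b0=cv2.imread('pics/top_0.png');print(basket(im=b0))
b,_=basket()
q=quat_near(b[2])
for dy in(-.058,0,.058):
  P=[b[0]-np.sin(b[2])*dy,b[1]+np.cos(b[2])*dy,.112];print(P,inverse_kinematics(P,q))
im=cv2.imread('pics/top_0.png')
E
```

```text
(array([ 0.5323, -0.3804,  0.2293]), (147.3, 213.6))
(array([ 0.5289, -0.3508,  0.2323]), (147.7, 213.5))
[np.float64(0.5455455936292499), np.float64(-0.43695155538940156), 0.112] [ 0.5235  0.6098  0.1279  1.5717 -0.0889  0.9658  0.9085]
[np.float64(0.532362548828125), np.float64(-0.3804696350097656), 0.112] [ 0.4903  0.5344  0.0872  1.6915 -0.0559  0.9181  0.8286]
[np.float64(0.519179504027), np.float64(-0.32398771463012965), 0.112] [ 0.4581  0.4649  0.04    1.799  -0.0233  0.8782  0.738 ]
```

```bash
cat >> h.py <<'E'
GZ=.108
def pick(y,x=.035):
    s=np.load('s.npy');q=quat_near(s[2]);X=lambda z:(S2W(s,[x,y,z])[0],q)
    move_gripper(.055,40)
    move_ptp(*X(.24));movel(*X(.045+GZ+.01),speed=.1);movel(*X(.045+GZ),speed=.04);f=read_ft_force();print('down',f)
    move_gripper(.0,40);g=read_finger_gap();print('gap',g,read_ft_force())
    if g<.033: return False
    movel(*X(.30),speed=.15);print('lift gap',read_finger_gap(),read_ft_force(),read_time_s());return True
def place(dy):
    b,sz=basket();print('basket',b,sz)
    q=quat_near(b[2]);X=lambda z:([b[0]-np.sin(b[2])*dy,b[1]+np.cos(b[2])*dy,z],q)
    move_ptp(*X(.27));
    b2,_=b,0
    movel(*X(.002+GZ+.012),speed=.15)
    for dz in np.arange(.009,-.004,-.002):
        movel(*X(.002+GZ+dz),speed=.04);f=read_ft_force()
        if f[2]>2.5-0: print('contact',dz,f);break
    print('release at',dz,f,read_finger_gap())
    move_gripper(.050);movel(*X(.25),speed=.15);print(read_time_s())
E
python3 - <<'E'
from h import *
print(pick(.0497))
save('wrist','w8')
E
```

```text
down [-0.1371  0.1313  0.5496]
gap 0.03508219083587218 [-1.2038 -0.4996  2.9651]
lift gap 0.03502234798675381 [ 0.2475  0.3035 -2.1924] 36.5333
True
```

View pics/w8.png

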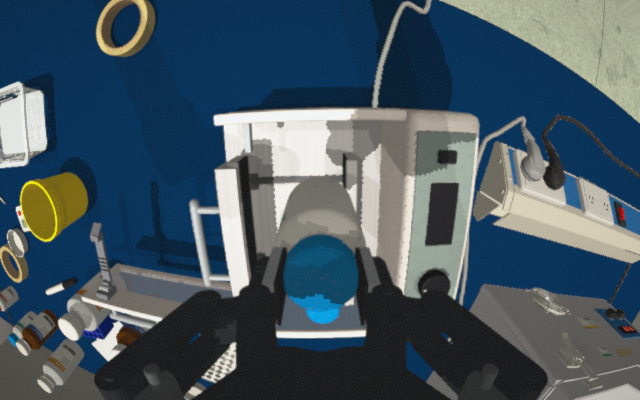

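```bash
sed -i 's/if f\[2\]>2.5-0/if f[2]>1.5/' h.py
python3 - <<'E'
from h import *
place(-.058)
save('wrist','w9')
E
```

```text
basket [ 0.5323 -0.3803  0.2293] (147.3, 213.0)
contact -0.0010000000000000009 [-2.271   1.0831  4.8328]
release at -0.0010000000000000009 [-2.271   1.0831  4.8328] 0.03480329572466322
43.0083
```

View pics/w9.png

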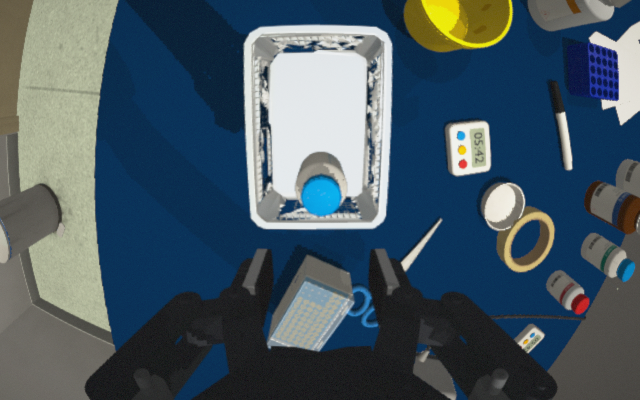

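Run:
```python
from h import *
print(pick(-.016))
place(0)
print(pick(-.0795,.0365))
```

```text
down [0.5842 0.6367 0.1855]
gap 0.03481756929869746 [0.5272 0.4984 1.206 ]
lift gap 0.034631789427143414 [ 0.2177 -0.1066 -2.5349] 48.4333
True
basket [ 0.5324 -0.3805  0.2293] (147.3, 213.5)
contact -0.0010000000000000009 [-2.3642  0.5186  5.6039]
release at -0.0010000000000000009 [-2.3642  0.5186  5.6039] 0.03464012334550943
54.7167
down [-0.0269  0.5839  0.0617]
gap 0.035166714947492156 [0.1462 0.1854 0.2042]
lift gap 0.03468056629371142 [ 0.8627 -0.6961 -2.4263] 59.975
True
```

Run:
```python
from h import *
place(.057)
move_ptp([.45,-.33,.38],quat_down(.23));pause(.2)
p=camera_params('wrist');save('wrist','w10')
save('scene','s10',(260,100,460,280),4)
b,sz=basket();print(b,sz)
for dy in(-.058,0,.057):print(fproj(p,[b[0]-np.sin(b[2])*dy,b[1]+np.cos(b[2])*dy,.112]))
save('top','t10',(140,110,500,290),2.2)
```

```text
basket [ 0.5326 -0.3804  0.2314] (148.4, 214.1)
contact -0.0010000000000000009 [-1.6766  1.3463  5.2045]
release at -0.0010000000000000009 [-1.6766  1.3463  5.2045] 0.03498964674409825
66.15
[ 0.5324 -0.3804  0.2293] (147.3, 213.4)
[[369.7935 255.2703]]
[[372.3881 217.3126]]
[[374.5988 176.2769]]
```

View pics/w10.png

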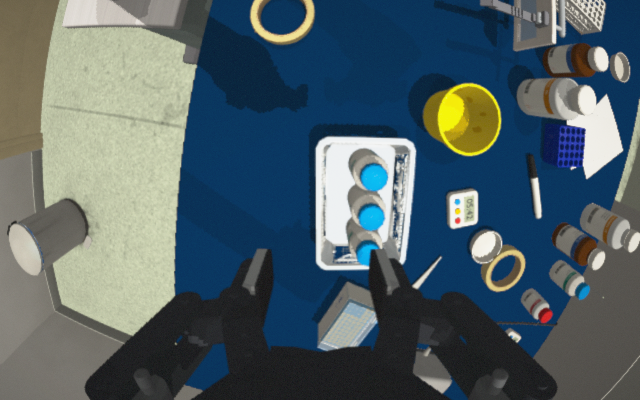

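View pics/s10.png

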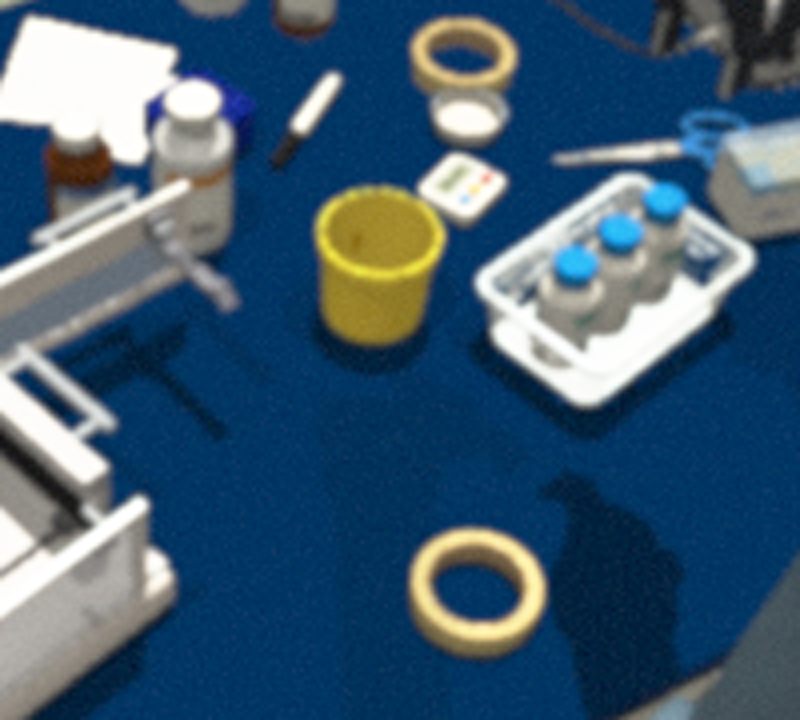

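View pics/t10.png

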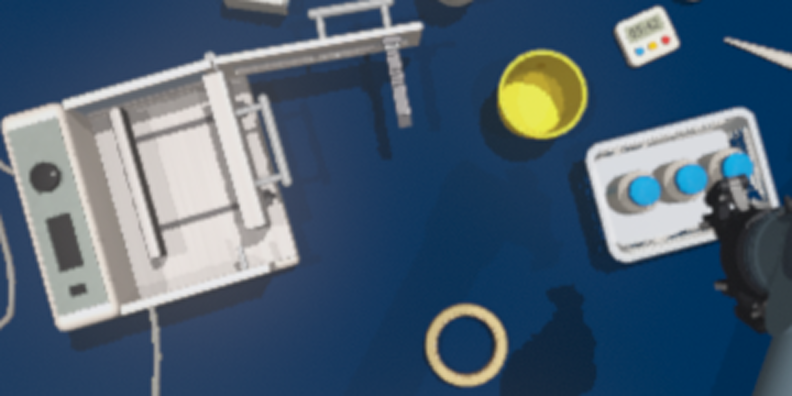

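Run:
```python
from h import *
s=np.load('s.npy');q=quat_near(s[2])
X=lambda x,z:(S2W(s,[x,-.019,z])[0],q)
move_gripper(.028,60)
move_ptp(*X(-.105,.26))
movel(*X(-.105,.122),speed=.08);print(read_ft_force())
move_gripper(.0,60);print(read_finger_gap())
for x in (-.08,-.06,-.05,-.047,-.045,-.043,-.041,-.039,-.037,-.035):
    movel(*X(x,.122),speed=.06);pause(.1);f=read_ft_force();print(x,f,read_finger_gap())
    if np.hypot(*f[:2])>20:break
print(read_time_s())
```

```text
[-0.147   0.8427  0.4672]
0.008918969734915443
-0.08 [-1.3813 -3.4629  5.9882] 0.009039416067999302
-0.06 [-2.8746 -4.2201  7.3394] 0.00906037940841384
-0.05 [-2.9314 -4.62    7.8169] 0.008882459350075202
-0.047 [-2.5266 -5.12    8.2107] 0.008807783750136631
-0.045 [-4.1696 -5.2859  8.5379] 0.008679355425151676
-0.043 [-3.7811 -5.9791  8.929 ] 0.008624567803089194
-0.041 [-3.1574 -6.6763  8.7586] 0.008825487527744192
-0.039 [-3.0693 -6.4482  9.0792] 0.0088700733820477
-0.037 [-3.2285 -7.4027  9.8669] 0.008851517611518858
-0.035 [-4.0058 -9.9833 12.044 ] 0.008771796485320055
75.5333
```

Run:
```python
from h import *
s=np.load('s.npy');q=quat_near(s[2])
X=lambda x,z:(S2W(s,[x,-.019,z])[0],q)
def sx():
    d=np.array(read_eef_pos())[:2]-s[:2];return np.cos(s[2])*d[0]+np.sin(s[2])*d[1]
print(sx(),read_eef_pos())
for x in (-.033,-.031,-.029,-.027):
    movel(*X(x,.122),speed=.06);pause(.1);f=read_ft_force();print(x,sx(),f,read_eef_pos()[2])
    if np.hypot(*f[:2])>22:break
save('wrist','w11');save('top','t11',(140,110,350,270),3.5)
```

```text
-0.04264694898860635 [0.5723 0.1612 0.1226]
-0.033 -0.04259520825836846 [ -4.2093 -13.0687  13.7126] 0.12251465930431306
-0.031 -0.04251175067199385 [ -5.1541 -16.1038  14.1709] 0.122527557410431
-0.029 -0.042496720322684964 [ -4.7615 -19.0433  16.4458] 0.12252220899707675
-0.027 -0.04237872735307456 [ -3.8598 -21.8152  17.3531] 0.12248244633067956
```

View pics/w11.png

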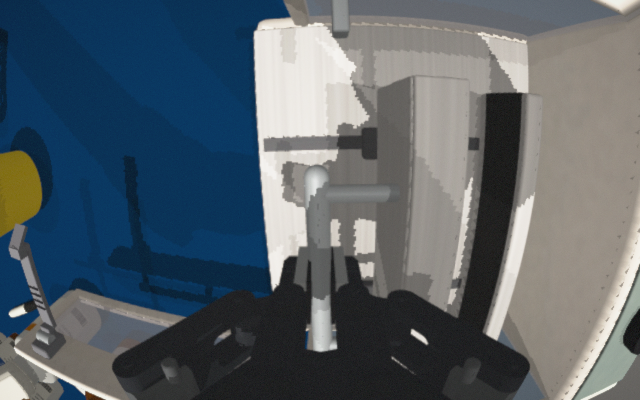

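Run:
```python
from h import *
s=np.load('s.npy');q=quat_near(s[2])
X=lambda x,z:(S2W(s,[x,-.019,z])[0],q)
movel(*X(-.041,.122),speed=.1);print(read_ft_force())
move_gripper(.028);movel(*X(-.0425,.27),speed=.2);print(read_time_s())
move_ptp([.55,-.08,.34],quat_down(.3));pause(.2)
p=camera_params('wrist');save('wrist','w12');save('top','t12',(220,60,420,220),4)
print([(np.round(d['at'],1),round(d['confidence'],2)) for d in tip_of('wrist','door_edge')])
for a in(1.4,1.48,1.56):print(a,fproj(p,S2W(s,[doorpt(a,.241,0,.153)])),proj('top',S2W(s,doorpt(a,.241,0,.153))))
for o in(.019,.04):
    P=S2W(s,doorpt(1.48,.228,o,.135));print(o,P,fproj(p,P),proj('top',P))
for uv in((349,90),(349,103),(315,75)):print([onplane('top',uv,z) for z in(.0,.12)])
```

```text
[-3.8565 -5.8325  8.7269]
78.5417
[(array([459. , 218.5]), 0.87)]
1.4 [[444.134  216.2597]] [[334.4269 129.578 ]]
1.48 [[458.3773 219.0595]] [[333.3823 121.9918]]
1.56 [[472.2897 220.5208]] [[331.7324 114.5219]]
0.019 [[ 0.7298 -0.0555  0.135 ]] [[468.5921 205.788 ]] [[326.698  116.9424]]
0.04 [[ 0.7506 -0.0524  0.135 ]] [[482.4726 208.1735]] [[325.2572 108.8652]]
[array([ 0.8332, -0.1252,  0.    ]), array([ 0.8018, -0.1152,  0.12  ])]
[array([ 0.7962, -0.1242,  0.    ]), array([ 0.7679, -0.1143,  0.12  ])]
[array([ 0.8779, -0.0305,  0.    ]), array([ 0.8426, -0.0286,  0.12  ])]
```

View pics/w12.png

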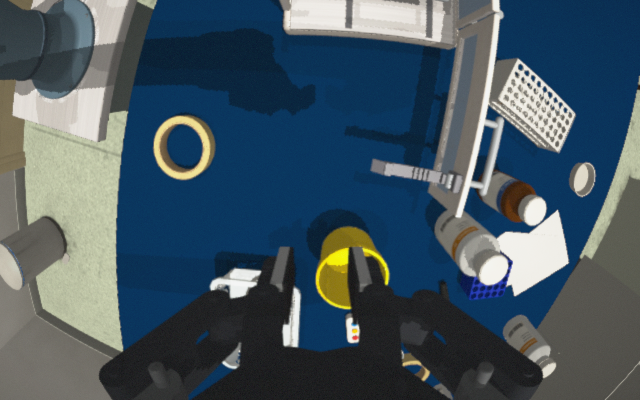

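View pics/t12.png

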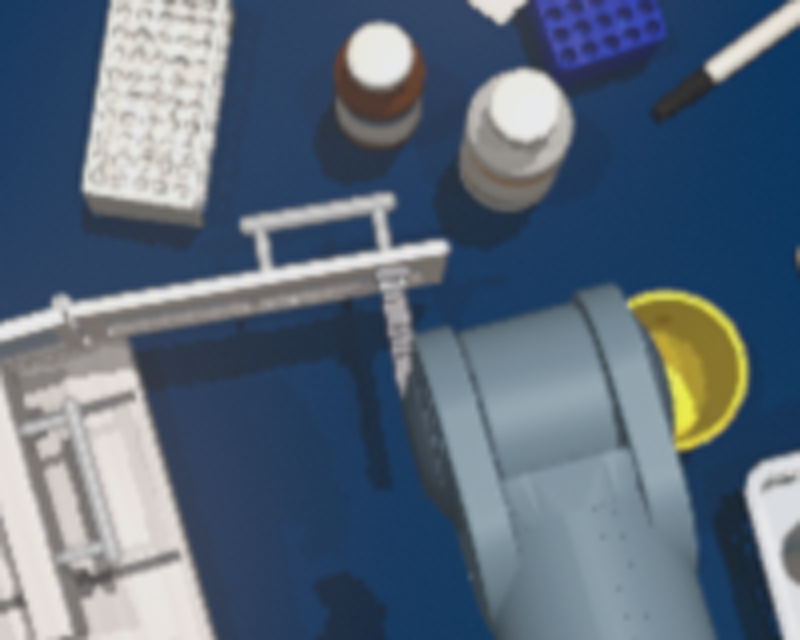

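```bash
cat >> h.py <<'E'
def push(a,out,z,r=.226):
    s=np.load('s.npy');return S2W(s,doorpt(a,r,out,z))[0],quat_down(s[2]+a-np.pi)
E
python3 - <<'E'
from h import *
move_gripper(.0,40)
for a in(1.48,1,.5,.1,-.05):print(inverse_kinematics(*push(a,.02,.16)))
move_ptp(*push(1.48,.034,.27))
movel(*push(1.48,.034,.16),speed=.06);print(read_ft_force())
movel(*push(1.48,.02,.16),speed=.05);print(read_ft_force(),read_time_s())
save('scene','s13',(200,90,400,250),4);save('wrist','w13')
E
```

```text
[ 0.597   0.8141 -0.9269  1.4079  0.6606  1.2457 -0.2363]
[ 0.7035  0.6062 -0.9073  1.7025  0.5285  1.0975 -0.6963]
[ 0.7301  0.4099 -0.9443  1.9455  0.3979  0.9847 -1.2303]
[ 0.6433  0.308  -0.9781  2.0512  0.3169  0.939  -1.7329]
[ 0.5832  0.296  -0.9853  2.0634  0.3072  0.9343 -1.947 ]
[ 0.441  -1.0001 -0.4169]
[-0.2324  0.193  -0.3297] 83.525
```

View pics/s13.png

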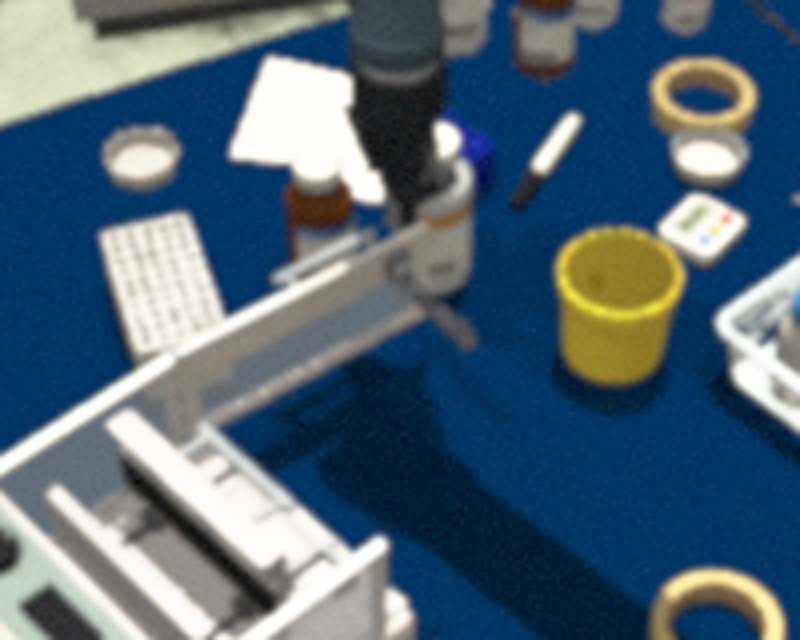

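View pics/w13.png

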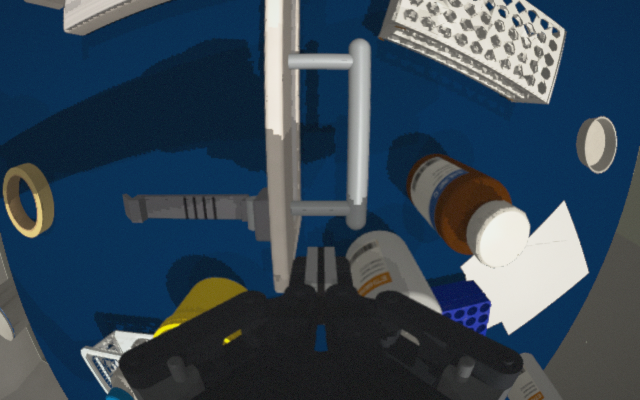

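Run:
```python
from h import *
for a in(1.35,1.2,1.05,.9,.75,.6,.5,.4,.33,.28):
    movel(*push(a,.0175,.16),speed=.1);f=read_ft_force();print(a,f)
    if np.linalg.norm(f)>15:break
save('wrist','w14');print(read_time_s())
```

```text
1.35 [ 0.3785 -0.0321  0.5187]
1.2 [-0.144  -0.08   -0.5784]
1.05 [ 0.4369  0.3931 -0.5279]
0.9 [ 0.1141 -0.6504  0.0484]
0.75 [-0.0851 -0.7213  0.2714]
0.6 [ 0.4817 -0.2746 -0.1634]
0.5 [-0.3966 -0.4656  0.1865]
0.4 [ 0.0207 -0.5856 -0.334 ]
0.33 [ 0.4623  0.0081 -0.0535]
0.28 [-0.484  -0.0709  0.3501]
87.925
```

View pics/w14.png

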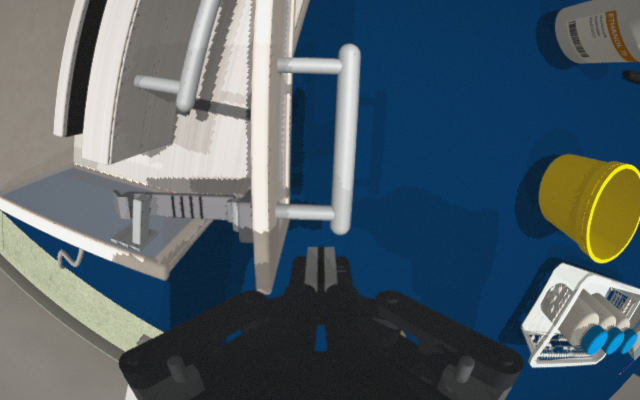

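Run:
```python
from h import *
s=np.load('s.npy')
def da():
    p=np.array(read_eef_pos());c,n=np.cos(s[2]),np.sin(s[2]);d=p[:2]-s[:2];P=np.array([c*d[0]+n*d[1]+.062,-n*d[0]+c*d[1]+.121])
    r=np.hypot(*P);return np.arctan2(-P[0],P[1])-np.arctan2(.0175,.226)
for a in(.24,.2,.16,.12,.09,.06,.04,.02,0,-.02,-.04,-.06,-.08,-.1):
    movel(*push(a,.0175,.16),speed=.06);pause(.05);f=read_ft_force();print(a,round(da(),4),f)
    if np.hypot(*f[:2])>22:break
pause(.3);print(da(),read_ft_force(),read_time_s())
save('wrist','w15');save('scene','s15',(180,150,340,280),5)
```

```text
0.24 0.2399 [-0.5721  0.0496  0.3868]
0.2 0.2014 [ 0.3866 -0.3591  0.3543]
0.16 0.1614 [ 0.1358 -0.2349 -0.0323]
0.12 0.1215 [0.4739 0.1795 0.2477]
0.09 0.0912 [ 0.2758 -0.433   0.4466]
0.06 0.061 [-0.1108 -0.7234  0.6485]
0.04 0.0407 [-0.2223 -0.1516  0.7024]
0.02 0.0203 [ 0.2555  0.2675 -0.5815]
0 0.009 [ 2.5978 -4.2092 -1.6005]
-0.02 0.0069 [  3.6542 -11.0724   0.6403]
-0.04 0.0051 [  5.318  -17.7417   2.4257]
-0.06 0.0031 [  5.6577 -24.2368   3.2301]
0.0031249424127598735 [  5.0537 -23.6651   3.9461] 92.0583
```

View pics/w15.png

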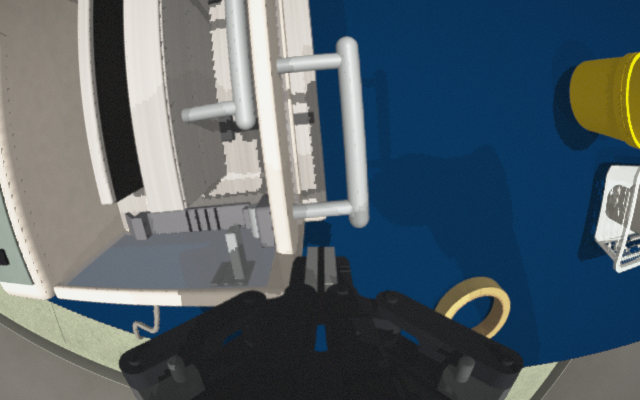

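View pics/s15.png

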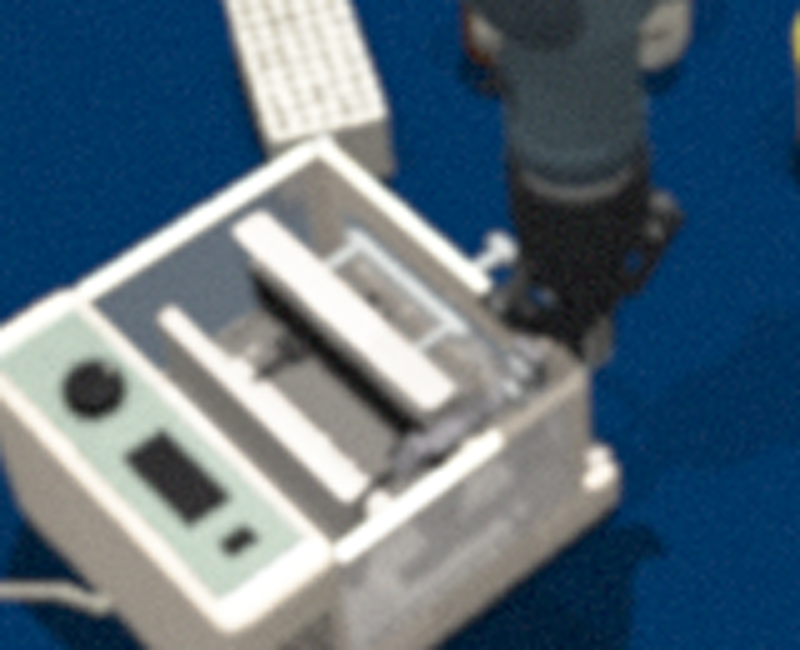

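Run:
```python
from h import *
movel(*push(0.0,.0195,.16),speed=.06);movel(*push(0.0,.05,.16),speed=.1);movel(*push(0,.06,.3),speed=.2)
move_ptp([.5,.08,.42],quat_down(0.217));pause(.3)
import pickle
p=camera_params('wrist');save('wrist','w16');pickle.dump(p,open('w2.pkl','wb'))
s=np.load('s.npy')
for n in('door_edge','jaw_grip'):print(n,[(np.round(d['at'],1),round(d['confidence'],2)) for d in tip_of('wrist',n)])
print(fproj(p,S2W(s,[doorpt(0,.241,0,.153),doorpt(.03,.241,0,.153),[-.0425,-.019,.119]])))
save('top','t16');save('scene','s16');b=basket();print(b,read_time_s())
v=s.copy();v[3]=0
import ov;ov.overlay(v,[('w','pics/w16.png',(265,0,485,180),3),('top','pics/t16.png',(130,120,290,265),4)])
for n in('pail','tape'):
    for c in('top','scene'):print(n,c,[onplane(c,d['at'],0) for d in tip_of(c,n)[:1]])
```

```text
door_edge [(array([281.2, 138.2]), 0.65)]
jaw_grip [(array([385.2, 122.1]), 0.82), (array([296.5, 109.9]), 0.59)]
[[282.222  134.6186]
 [282.5737 140.2545]
 [386.2072 116.3961]]
(array([ 0.5326, -0.3804,  0.2314]), (148.4, 214.1)) 95.8167
pail top [array([ 0.6433, -0.2019,  0.    ])]
pail scene [array([ 0.637 , -0.1967,  0.    ])]
tape top [array([ 0.3532, -0.1177,  0.    ])]
tape scene [array([ 0.3519, -0.1176,  0.    ])]
```

View pics/ov_w.png

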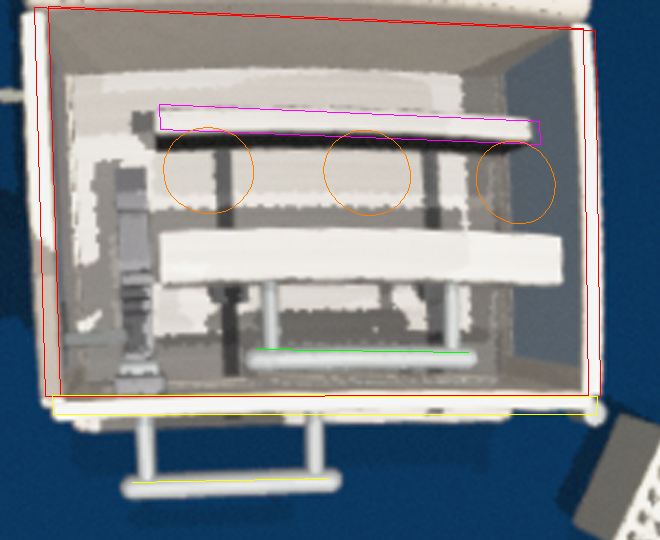

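View pics/ov_top.png

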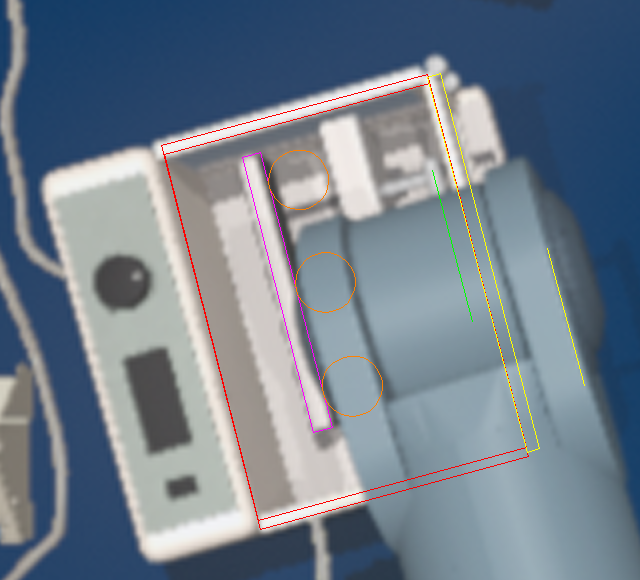

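View pics/s16.png

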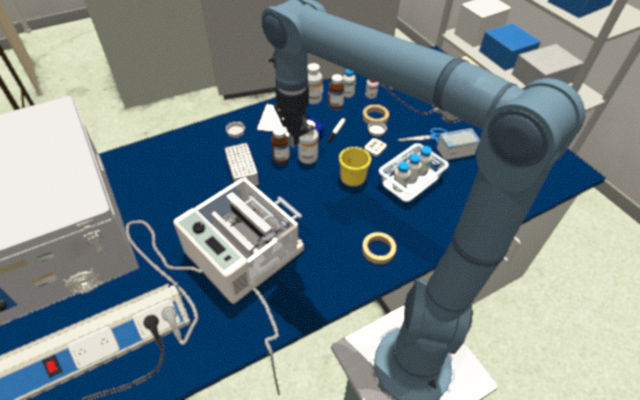

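```bash
python3 - <<'E'
import cv2,numpy as np
a=cv2.cvtColor(cv2.imread('pics/w2.png'),cv2.COLOR_BGR2GRAY);b=cv2.cvtColor(cv2.imread('pics/w16.png'),cv2.COLOR_BGR2GRAY)
k=8
def m(n,x0,y0,x1,y1):
    t=cv2.resize(a[y0:y1,x0:x1],None,fx=k,fy=k,interpolation=cv2.INTER_CUBIC)
    w=6;s=cv2.resize(b[max(0,y0-w):y1+w,x0-w:x1+w],None,fx=k,fy=k,interpolation=cv2.INTER_CUBIC)
    r=cv2.matchTemplate(s,t,cv2.TM_CCOEFF_NORMED);_,v,_,l=cv2.minMaxLoc(r);print(n,round(v,3),l[0]/k-w,l[1]/k-min(w,y0))
m('jaw bar',345,110,426,124)
m('jaw body',316,72,455,95)
m('fixedjaw left end',310,34,330,46);m('fixed jaw right',420,36,445,47)
m('wall corner L',272,120,290,140);m('wall corner R/hinge',455,120,470,142)
m('rear left',270,2,292,20);m('deck slots',334,92,350,112)
m('door handle',303,140,382,168);m('catch',300,60,320,110)
E
python3 - <<'E'
import cv2,numpy as np
a=cv2.imread('pics/w2.png')[30:150,265:475];b=cv2.imread('pics/w16.png')[30:150,265:475]
cv2.imwrite('pics/cmp.png',cv2.resize(np.vstack([a,b]),None,fx=2.5,fy=2.5,interpolation=cv2.INTER_CUBIC)[:600])
E
```

```text
jaw bar 0.959 0.25 2.75
jaw body 0.952 0.375 3.0
fixedjaw left end 0.949 0.625 1.25
fixed jaw right 0.906 0.75 1.25
wall corner L 0.928 0.125 0.125
wall corner R/hinge 0.997 0.125 1.625
rear left 0.993 0.625 1.0
deck slots 0.808 0.25 2.125
door handle 0.983 -0.125 0.125
catch 0.785 0.125 3.125
```

View pics/cmp.png

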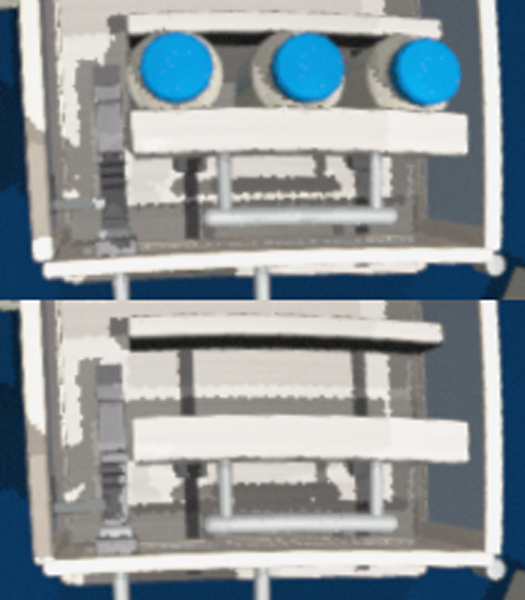

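Run:
```python
import cv2,numpy as np
a=cv2.cvtColor(cv2.imread('pics/w6.png'),cv2.COLOR_BGR2GRAY);b=cv2.cvtColor(cv2.imread('pics/w11.png'),cv2.COLOR_BGR2GRAY)
k=8
def m(n,x0,y0,x1,y1,w=7):
    t=cv2.resize(a[y0:y1,x0:x1],None,fx=k,fy=k,interpolation=cv2.INTER_CUBIC)
    u0=max(0,y0-w);s=cv2.resize(b[u0:y1+w,x0-w:x1+w],None,fx=k,fy=k,interpolation=cv2.INTER_CUBIC)
    r=cv2.matchTemplate(s,t,cv2.TM_CCOEFF_NORMED);_,v,_,l=cv2.minMaxLoc(r);print(n,round(v,3),l[0]/k-w,l[1]/k-(y0-u0))
m('bar',300,160,335,230)
m('post',335,180,400,205)
m('jaw top edge',400,70,440,90)
m('jaw lip',400,100,440,200)
m('deck L edge',245,30,262,130)
m('deck corner',250,12,275,30)
m('slot',258,130,330,150)
m('fixed jaw top',525,88,548,102)
m('wall r',515,30,540,70)
m('strike',335,2,360,38)
```

```text
bar 0.723 -1.125 2.5
post 0.915 0.5 2.5
jaw top edge 0.987 -4.625 1.875
jaw lip 0.954 -3.875 2.5
deck L edge 0.995 1.875 4.25
deck corner 0.997 1.5 3.875
slot 0.986 2.125 2.875
fixed jaw top 0.631 5.25 -6.5
wall r 0.997 2.75 0.0
strike 0.781 -4.875 2.625
```

```bash
python3 - <<'E'
from h import *
import pickle
s=np.load('s.npy')
# place camera nearly above chamber
p=camera_params('wrist');T=p['camera_from_world'];cam=-T[:3,:3].T@T[:3,3];print('cam',cam,'tcp',read_eef_pos(),'axis',T[2,:3])
move_ptp(S2W(s,[-.10,-.019,.33])[0],quat_near(s[2]-np.pi/2));pause(.4)
p=camera_params('wrist');save('wrist','w17');pickle.dump(p,open('w17.pkl','wb'))
print(fproj(p,S2W(s,[[-.0425,-.019,.1245],[.062,-.019,.11],[-.058,0,.153],[.112,0,.152]])),read_time_s())
E
python3 - <<'E'
import cv2
a=cv2.imread('pics/w17.png')[0:260,170:470]
cv2.imwrite('pics/w17z.png',cv2.resize(a,None,fx=2.3,fy=2.3,interpolation=cv2.INTER_CUBIC))
E
```

```text
cam [0.482  0.1574 0.5433] tcp [0.5  0.08 0.42] axis [ 0.0666 -0.3036 -0.9505]
[[321.0867 123.9046]
 [320.9321  30.4734]
 [301.7236 141.7091]
 [301.4929 -24.346 ]] 97.0417
```

View pics/w17z.png

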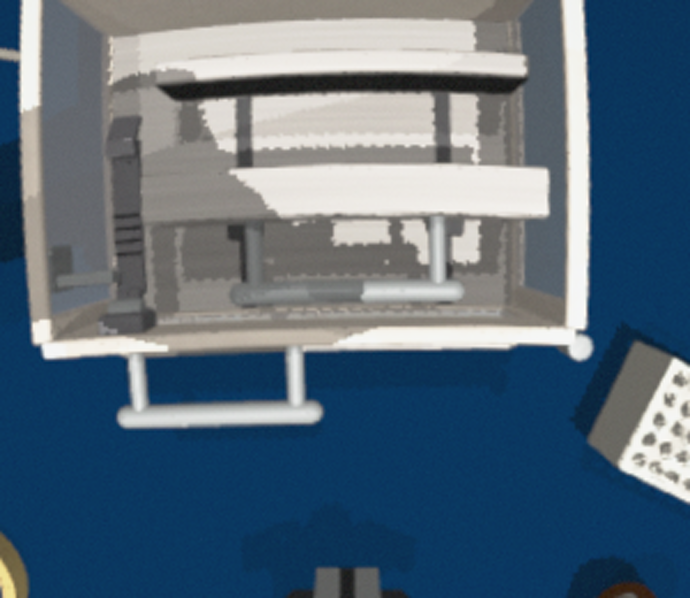

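Run:
```python
from h import *
print(basket());save('scene','s18',(180,120,460,290),2.8)
print([(np.round(d['at'],1),round(d['confidence'],2)) for d in tip_of('scene','door_edge')])
s=np.load('s.npy');print(proj('scene',S2W(s,[doorpt(0,.241,0,.153),doorpt(.03,.241,0,.153)])))
```

```text
(array([ 0.5326, -0.3804,  0.2314]), (148.4, 214.1))
[(array([297.3, 226.5]), 0.93), (array([409.5, 179. ]), 0.22)]
[[295.5548 224.102 ]
 [297.4707 222.6942]]
```

View pics/s18.png

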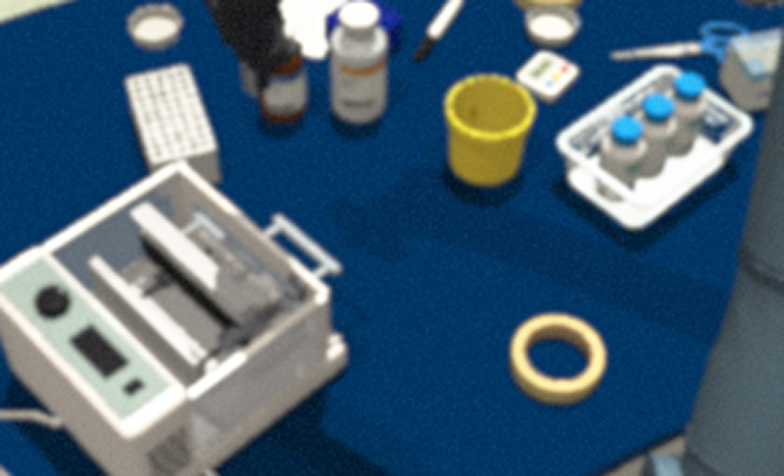

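The picture shows the door flush with the shaker front (edge near pixel 297, 226), the jaw home, three bottles upright in the basket, and the pail and tape in place. The arm is clear of everything, so I'm handing in.

Run:
```python
from bench import *
print(sign_off(),read_time_s())
```

```text
the job is handed in; nothing more can be done
the job is handed in; nothing more can be done
```

The job is done and handed in at about 97 s; `sign_off` gave no verdict, so the results below are my own checks.

**What I did**
- **Door:** I pushed the door to the catch from inside. One finger then held the pad down while the other pushed the door past the catch, and the door went on to about 1.48 rad.
- **Jaw and bottles:** I pulled the jaw out about 60 mm. All three bottles were present and went into the basket one by one. The basket had been knocked about 30 mm aside before the first placing, so I measured it again before each one.
- **Closing up:** I pushed the jaw home against its stop at about 22 N, then pushed the door shut against its stop at about 24 N.

**Last checks**
- **Bottles and bystanders:** The three bottles stand upright in the basket, and the basket did not move while I was placing them. The pail and tape show no shift beyond measurement noise, about 15 mm at most.
- **Door:** It was within about 0.01 rad of shut at the stop.
- **Jaw, where the checks disagreed:** Comparing pictures from before and after suggests the jaw sits about 2 mm farther out than at the start. The gripper position at the stop, and the bar's distance from the fixed jaw in a closer picture, put it within about 1 mm. Both are inside the 4 mm limit.
- **Catch:** I judged it up only from the pictures, which show the nose well past the strike. I felt no distinct snap in the force readings and did not pull the door to test it.

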